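Clear the keeper box and crack its stuck lid

TASK

The stirring stick is lying across the lid of the grey keeper box: stand it up in the mug and let go of it. Then lift the box's lid until the stuck seal breaks free, without letting the lid fly open, and finish while still holding the lid slightly ajar, with a gap of about 30 mm at the front edge. Leave the jar, the try square and the wood offcut alone.

Things in the scene. Friction and masses are not known exactly. Their poses are not given: they have to be found in the camera images.
- stick_mid (a point): centre of a plain square wooden stick, 14 x 14 mm in section and 200 mm long, 30 g, loose. Its own y axis runs along its length, z is up as it lies. It lies roughly parallel to the hinge on two 8 mm high ribs of the closed lid, so that its underside is 8 mm above the lid's flat top; either end may go down into the mug.
- mug: white ceramic mug, loose, 0.4 kg (varies), 90 mm high, 72 mm across outside at the rim, walls 4 mm thick, floor about 5 mm thick; ear handle to its own +y. Origin at the centre of its underside, z up. It stands on the bench to the left (+y) of the box, either nearer to or farther from the robot, its place swapped at random with the jar's.
- keeper: grey steel box screwed to the bench, 200 (its x) x 220 (its y) mm, rim 72 mm above the bench, lid top flat at 80 mm. Origin at the centre of its underside; +x points to the hinged back, -x to the front, where the handle is. Two feet, 4 mm thick, stick out 20 mm on each side (y).
- lid (a joint): lid angle in rad: 0 shut, grows as the front edge rises about lid_hinge; stop 0.7. Gap at the front edge = 0.20 m x angle. The stuck seal: lifting at the handle takes about 11 N (lid's weight of 3 N included; felt as up to 20 N if the grip twists the handle), peaking at 1 mm of rise; it fades by 6 mm, pops, and past 10 mm only weight is left. Let go, the lid drops back to rest on the seal at 0.05.
- lid_handle (a point): centre of the lid's handle: a round wooden bar, 16 mm thick and 98 mm long, parallel to the hinge (its y axis is along the bar, z is normal to the lid), held by two posts 90 mm apart; bar centre 34 mm above the lid's flat top (26 mm free below the bar), 25 mm in from the front edge, 175 mm in front of the hinge line. Turns with the lid.
- lid_hinge (a point): middle of the hinge line, at the back of the box's rim (72 mm above the bench); fixed. The hinge line is its y axis.
- jar: bystander: amber glass jar with a steel lid, 68 mm across, 70 mm high, loose, origin at the centre of its underside. Leave alone.
- square: bystander: try square, wooden stock 130 x 22 x 18 mm and steel blade 190 x 30 mm, lying on the bench right of the box near the robot; origin at the centre of the stock's underside. Leave alone.
- offcut: bystander: wood offcut 110 x 70 x 28 mm on the bench at the far left, origin at the centre of its underside. Leave alone.

How it is judged (in metres and radians):
On the way, in this order (a step that is already met when the one before it is completed fails the run):
1. the stick stands in the mug, let go, and the lid is still shut (angle between stick_mid's own y axis and vertical below 0.7 rad and horizontal distance between stick_mid and mug below 0.036 m and z of stick_mid in the frame of mug below 0.125 m and contact force between the fingers and stick below 0.05 N and value of joint lid below 0.02 rad), for 0.2 s.
2. the lid has broken free and is held ajar by the gripper (value of joint lid between 0.09 and 0.23 rad and contact force between the fingers and lid above 0.5 N), for 0.3 s.
At the end, for the whole second after the job is handed in: The gripper holds the lid still ajar at 0.09 to 0.23 rad (18 to 46 mm gap at the front edge), nothing else propping it; the stick stands in the upright mug, leaning by no more than 0.7 rad, its centre within 36 mm of the mug's axis and less than 125 mm above the mug's underside, at rest and let go (all of step 2 and contact force between each of lid, the fingers and stick below 0.05 N and contact force between lid and mug below 0.05 N and angle between stick_mid's own y axis and vertical below 0.7 rad and horizontal distance between stick_mid and mug below 0.036 m and z of stick_mid in the frame of mug below 0.125 m and angle between mug's own z axis and vertical below 0.1 rad and linear speed of stick below 0.02 m/s); the arm keeps its last pose, push and grip.
It fails at once if the lid flies open (past 0.35 rad, a 70 mm gap) (value of joint lid above 0.35 rad).
It fails at once if the mug is knocked over (angle between mug's own z axis and vertical above 0.6 rad).
It fails at once if a bystander is disturbed (moved by 25 mm) (distance of any of jar, square, offcut from where it was at the start of the episode above 0.025 m).
It also fails if it takes over 61 s, if anything falls off the work surface, if the arm or the gripper's body presses on something with over 40 N, if the wrist force passes 120 N, or if a joint passes its speed limit or range.

ROBOT

A 6-joint arm with a two-finger parallel gripper is mounted at the origin on the work surface. World frame = base frame: x ahead of the robot, y to its left, z up, the work surface at z = 0. Lengths are in mm, angles in rad, forces in N, time in s.
With the tool pointing down it reaches from about 300 to 950 mm from the base axis. Payload 3.1 kg.
Tool frame: the origin (TCP) lies at the very end of the fingers, on their centre line; the grasp point (between the pads) lies ctrl.tcp_to_grasp behind it (ctrl.tcp_to_grasp is the distance from the TCP to the grasp point, in mm); z points along the fingers, y is the line along which they close (so a half turn about z gives the same grasp; the last joint's range is limited). The gripper opens to 85 mm and grips with 20 to 120 N. Pads are 22 mm wide; open, the fingers measure 114 mm over their backs; the gripper's body (76 mm by 85 mm) begins 54 mm behind the grasp point. The pads swing forward as they close: fully open they stand 13 mm farther back than shut.
Start: joints at [-1.396, 0.308, 1.634, -0, 1.2, -0.07], TCP at [151.449, -606.379, 193.372] pointing down, gripper open.
Joint ranges: [-3.06, 3.06], [-0.79, 1.96], [0.05, 2.63], [-1.19, 4.34], [0.05, 2.64], [-2.94, 2.94]. Speed limits (rad/s): [2.79, 2.79, 3.14, 3.14, 3.14, 3.14].

INTERFACE

Orientations are given as a unit quaternion [x, y, z, w].
In Python, from plant import telemetry, cams, workorder, ctrl gives the robot as it stands.
- The arm moves only by the tool play_rows, never from a script. Its argument "moves" is a list of rows, each a list of 5 numbers: the closure, from -1 (fully open) to 1 (shut), then the shift along the tool's x, y, z as a fraction of full scale, then the turn about the tool's z as a fraction of full scale. A call has 1 to 5 rows; each row shifts and turns the commanded pose from where the row before left it, along the tool's axes as they then stand; what a row does not reach is not made up. Full scale, the value 1, is 0.03 m for a shift and 4 degrees for a turn. A row lasts 1/12 s, in which the tool goes at most 41.7 mm and 7.16 degrees, less where a joint would pass 70% of its speed; a pose out of reach is approached as far as the arm can. A call with a number of a shift or a turn outside -1 to 1 is refused whole. A call with a gripper value outside its range is refused whole. The fingers move at their own pace and stop on an object; "grip_force" is the grip in N (left out, the last holds). Time passes only in rows, so rows that do not move let the fingers close. It gives the time, the measured TCP pose, the force, the opening and the grip force at its end, in the units of the state.
- telemetry.get_obs(): the state, without advancing time (a new reading comes with each control period).
- cams.camera(name): name is "scene" or "side" or "wrist"; returns a dict with "image" (480x640x3 uint8, blue, green, red), "intrinsics" (3x3 intrinsics, pixels), "dist" ([k1, k2, p1, p2, k3] as OpenCV has them; the pictures are not rectified), "eye" and "attitude" of the camera in the world; the wrist camera has in their place "tool_from_camera" (4x4, takes a point from camera to tool coordinates, whose origin is the TCP and whose axes are the flange's). Camera axes: x right, y up, looking along -z (the intrinsics and any distortion apply to the point x, -y, -z); pixel columns grow to the right and rows downward; lengths in mm; the calibration is good to about 2 mm. A picture is of the moment at which its call begins: read the wrist's pose just before it. There is no depth.
- workorder.job_done(): hands the job in; it is judged then, once.
The state is a dict: "t": time; "qpos": joint angles; "qvel": joint speeds; "tau": joint torques, N m; "eef_pos": TCP position; "eef_rot": TCP orientation; "wrist_force": force on the tool from outside, world axes, zero at the start; "wrist_torque": the same for the moment, N m; "grip_width": finger opening in mm; "gripper_force": force on a finger pad.
Only numpy, scipy, OpenCV 4.12 (cv2) and the standard library are available. Lean on these libraries where they do the work, as an engineer would, in place of code of your own. Each camera call takes 0.05 s, during which the arm holds its last target. There are 200 camera calls.

## Working session

There is one attempt and no reset: what is moved stays moved. The work goes in short steps, Python scripts to look and compute and a tool call to move; the robot and the scene stay as the last step left them, time stands still between calls to the robot, and variables do not carry over. Pictures are saved under pics/ and viewed, at most 10 in all, crops included, and the job is handed in when it is done.

Besides the shell and the picture viewer there is one more tool, called after "Emit:" by a JSON object that holds its "method" and its "body", one argument or row to a line. play_rows: Moves the arm, as the interface text tells. Its arguments: {"type":"object","properties":{"moves":{"type":"array"},"grip_force":{"type":"number"}},"required":["moves"]}

```bash
mkdir -p pics; ls; python3 - <<'E'
from plant import telemetry, cams, workorder, ctrl
import cv2, numpy as np
o=telemetry.get_obs(); print({k:(np.round(v,3).tolist() if not isinstance(v,(int,float)) else v) for k,v in o.items()}); print(ctrl.tcp_to_grasp)
for n in ("scene","side"):
    c=cams.camera(n); cv2.imwrite(f"pics/{n}0.png",c["image"])
    print(n,{k:np.round(v,4).tolist() for k,v in c.items() if k!="image"})
c=cams.camera("wrist"); print({k:np.round(v,4).tolist() for k,v in c.items() if k!="image"})
E
```

```text
pics
{'t': 0.0, 'qpos': [-1.396, 0.309, 1.635, -0.0, 1.2, -0.07], 'qvel': [-0.001, -0.0, 0.0, -0.001, 0.001, 0.0], 'tau': [0.0, -41.525, -27.667, -0.0, 0.01, 0.0], 'eef_pos': [151.281, -605.47, 192.12], 'eef_rot': [0.993, 0.122, -0.0, -0.001], 'wrist_force': [-0.724, 0.305, -0.805], 'wrist_torque': [0.01, 0.008, 0.001], 'gripper_force': 0.0, 'grip_width': 85.54814107069161}
18.700000000000003
scene {'intrinsics': [[492.1382, 0.0, 326.3176], [0.0, 492.1382, 230.1735], [0.0, 0.0, 1.0]], 'dist': [-0.1103, 0.0, 0.0, 0.0, 0.0], 'eye': [1193.7557, 104.9942, 830.2478], 'attitude': [0.2055, 0.2901, 0.7505, 0.557]}
side {'intrinsics': [[574.9205, 0.0, 316.4697], [0.0, 574.9205, 244.195], [0.0, 0.0, 1.0]], 'dist': [-0.1104, 0.0, 0.0, 0.0, 0.0], 'eye': [428.5089, -1074.7089, 692.8615], 'attitude': [0.4846, -0.0373, -0.0545, 0.8722]}
{'intrinsics': [[355.6101, 0.0, 321.4819], [0.0, 355.6101, 233.5695], [0.0, 0.0, 1.0]], 'dist': [-0.0683, 0.0, 0.0, 0.0, 0.0], 'tool_from_camera': [[-0.0002, 0.9581, 0.2863, 73.1748], [1.0, 0.0001, 0.0005, -0.8146], [0.0005, 0.2863, -0.9581, -179.9705], [0.0, 0.0, 0.0, 1.0]]}
```

View pics/scene0.png

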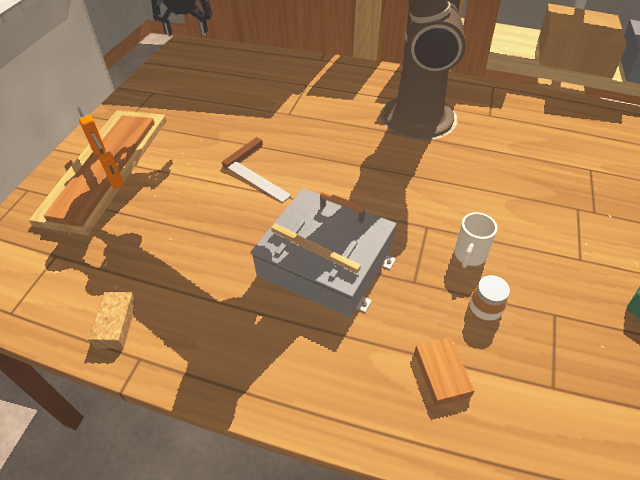

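View pics/side0.png

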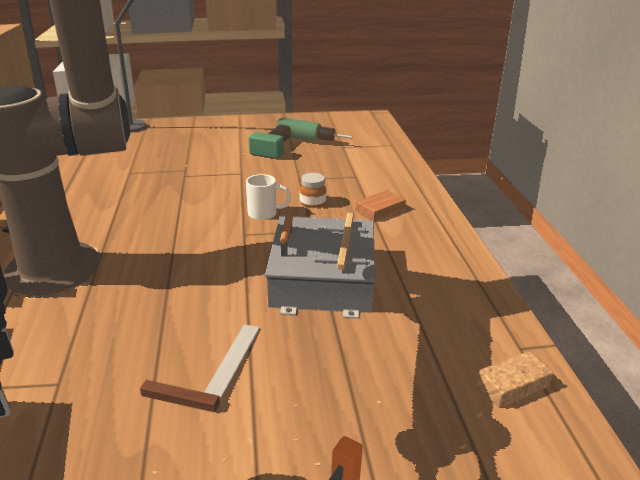

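Scene view: stick ends at about (275,230) and (358,268), mug rim centre (479,226), jar lid (493,290), lid corners (304,190), (396,224), (355,296), (255,251). In the side view the mug rim is at (261,182), the stick runs from (349,217) to (344,266), and the handle from (289,212) to (284,240).

```bash
cat > h.py <<'E'
import numpy as np, cv2
from scipy.spatial.transform import Rotation as R
from plant import telemetry, cams, workorder, ctrl
def cam(n):
    o=telemetry.get_obs(); c=cams.camera(n)
    if n=="wrist":
        T=np.eye(4); T[:3,:3]=R.from_quat(o["eef_rot"]).as_matrix(); T[:3,3]=o["eef_pos"]
        T=T@np.array(c["tool_from_camera"]); c["Rm"],c["p"]=T[:3,:3],T[:3,3]
    else: c["Rm"],c["p"]=R.from_quat(c["attitude"]).as_matrix(),np.array(c["eye"])
    return c
def ray(c,px,z):
    u=cv2.undistortPoints(np.array([[px]],float),np.array(c["intrinsics"]),np.array(c["dist"]))[0,0]
    d=c["Rm"]@np.array([u[0],-u[1],-1]); return (c["p"]+d*(z-c["p"][2])/d[2]).round(1)
def proj(c,P):
    q=(np.atleast_2d(P)-c["p"])@c["Rm"]; q=q*[1,-1,-1]
    return cv2.projectPoints(q,np.zeros(3),np.zeros(3),np.array(c["intrinsics"]),np.array(c["dist"]))[0][:,0].round(1)
E
python3 - <<'E'
from h import *
s=cam("scene"); d=cam("side")
for c,L in ((s,[("st",(275,230),102),("st",(358,268),102),("mug",(479,226),90),("jar",(493,290),70),("l",(304,190),80),("l",(396,224),80),("l",(355,296),80),("l",(255,251),80)]),
 (d,[("st",(349,215),102),("st",(344,262),102),("mug",(261,182),90),("jar",(313,180),70),("l",(276,222),80),("l",(374,222),80),("l",(375,276),80),("l",(268,274),80),("h",(289,212),122),("h",(284,240),122)])):
    for n,p,z in L: print(n,p,ray(c,p,z))
E
```

```text
st (275, 230) [ 606.5 -194.3  102. ]
st (358, 268) [651.2 -12.3 102. ]
mug (479, 226) [469.3 195.6  90. ]
jar (493, 290) [606.4 239.8  70. ]
l (304, 190) [ 460.3 -184.5   80. ]
l (396, 224) [502.7  30.5  80. ]
l (355, 296) [698.4  -4.7  80. ]
l (255, 251) [ 652.  -221.4   80. ]
st (349, 215) [644.7 -23.4 102. ]
st (344, 262) [ 603.2 -200.2  102. ]
mug (261, 182) [467.7 183.   90. ]
jar (313, 180) [599.1 222.2  70. ]
l (276, 222) [490.8   2.2  80. ]
l (374, 222) [701.1 -20.9  80. ]
l (375, 276) [ 659.1 -220.7   80. ]
l (268, 274) [ 461.9 -191.6   80. ]
h (289, 212) [516.2 -32.8 122. ]
h (284, 240) [ 496.7 -142.4  122. ]
```

```bash
cat >> h.py <<'E'
def pose():
    o=telemetry.get_obs(); M=R.from_quat(o["eef_rot"]).as_matrix()
    return np.array(o["eef_pos"]),np.degrees(np.arctan2(M[1,0],M[0,0])),o
def plan(tgt,psi,g,cap=0.95):
    p,a,o=pose(); rem_t=(a-psi+180)%360-180   # turn about tool z (down)
    p=p.copy(); tgt=np.array(tgt,float); n=int(np.ceil(max(np.linalg.norm(tgt-p)/30/cap,abs(rem_t)/4/cap,1)))
    D=(tgt-p)/n/30; t=rem_t/n/4; rows=[]
    for i in range(n):
        c,s=np.cos(np.radians(a)),np.sin(np.radians(a))
        rows.append([g]+[round(float(v),2)+0. for v in (c*D[0]+s*D[1],s*D[0]-c*D[1],-D[2],t)]); a-=t*4
    print(n)
    for i in range(0,n,5): print(rows[i:i+5])
E
python3 - <<'E'
from h import *
plan((640,-40,190),76,-1)
E
```

```text
27
[[-1, 0.75, -0.53, 0.0, -0.57], [-1, 0.78, -0.5, 0.0, -0.57], [-1, 0.79, -0.47, 0.0, -0.57], [-1, 0.81, -0.44, 0.0, -0.57], [-1, 0.83, -0.4, 0.0, -0.57]]
[[-1, 0.85, -0.37, 0.0, -0.57], [-1, 0.86, -0.34, 0.0, -0.57], [-1, 0.87, -0.3, 0.0, -0.57], [-1, 0.88, -0.27, 0.0, -0.57], [-1, 0.89, -0.23, 0.0, -0.57]]
[[-1, 0.9, -0.2, 0.0, -0.57], [-1, 0.91, -0.16, 0.0, -0.57], [-1, 0.91, -0.12, 0.0, -0.57], [-1, 0.92, -0.09, 0.0, -0.57], [-1, 0.92, -0.05, 0.0, -0.57]]
[[-1, 0.92, -0.01, 0.0, -0.57], [-1, 0.92, 0.03, 0.0, -0.57], [-1, 0.92, 0.06, 0.0, -0.57], [-1, 0.92, 0.1, 0.0, -0.57], [-1, 0.91, 0.14, 0.0, -0.57]]
[[-1, 0.91, 0.17, 0.0, -0.57], [-1, 0.9, 0.21, 0.0, -0.57], [-1, 0.89, 0.24, 0.0, -0.57], [-1, 0.88, 0.28, 0.0, -0.57], [-1, 0.87, 0.31, 0.0, -0.57]]
[[-1, 0.85, 0.35, 0.0, -0.57], [-1, 0.84, 0.38, 0.0, -0.57]]
```

Emit:
{"method": "play_rows", "body": {
  "moves": [
    [-1, 0.75, -0.53, 0, -0.57],
    [-1, 0.78, -0.5, 0, -0.57],
    [-1, 0.79, -0.47, 0, -0.57],
    [-1, 0.81, -0.44, 0, -0.57],
    [-1, 0.83, -0.4, 0, -0.57]
  ],
  "grip_force": 20
}}

```text
t: 0.67
eef_pos: [242.4, -500.7, 193.2]
eef_rot: [0.975, 0.221, 0.0, -0.0]
wrist_force: [-0.5, 0.5, -0.9]
grip_width: 85.7
gripper_force: 0.0
```

Emit:
{"method": "play_rows", "body": {
  "moves": [
    [-1, 0.85, -0.37, 0, -0.57],
    [-1, 0.86, -0.34, 0, -0.57],
    [-1, 0.87, -0.3, 0, -0.57],
    [-1, 0.88, -0.27, 0, -0.57],
    [-1, 0.89, -0.23, 0, -0.57]
  ]
}}

```text
t: 1.08
eef_pos: [333.0, -396.0, 193.4]
eef_rot: [0.949, 0.317, 0.0, 0.0]
wrist_force: [-0.4, -0.2, -0.7]
grip_width: 85.2
gripper_force: 0.0
```

Emit:
{"method": "play_rows", "body": {
  "moves": [
    [-1, 0.9, -0.2, 0, -0.57],
    [-1, 0.91, -0.16, 0, -0.57],
    [-1, 0.91, -0.12, 0, -0.57],
    [-1, 0.92, -0.09, 0, -0.57],
    [-1, 0.92, -0.05, 0, -0.57]
  ]
}}

```text
t: 1.5
eef_pos: [423.6, -291.4, 193.4]
eef_rot: [0.912, 0.409, 0.0, 0.0]
wrist_force: [0.2, -1.1, -0.3]
grip_width: 85.5
gripper_force: 0.0
```

Emit:
{"method": "play_rows", "body": {
  "moves": [
    [-1, 0.92, -0.01, 0, -0.57],
    [-1, 0.92, 0.03, 0, -0.57],
    [-1, 0.92, 0.06, 0, -0.57],
    [-1, 0.92, 0.1, 0, -0.57],
    [-1, 0.91, 0.14, 0, -0.57]
  ]
}}

```text
t: 1.92
eef_pos: [514.6, -187.4, 193.4]
eef_rot: [0.867, 0.498, 0.0, 0.0]
wrist_force: [-0.3, -1.2, 1.3]
grip_width: 85.4
gripper_force: 0.0
```

Emit:
{"method": "play_rows", "body": {
  "moves": [
    [-1, 0.91, 0.17, 0, -0.57],
    [-1, 0.9, 0.21, 0, -0.57],
    [-1, 0.89, 0.24, 0, -0.57],
    [-1, 0.88, 0.28, 0, -0.57],
    [-1, 0.87, 0.31, 0, -0.57]
  ]
}}

```text
t: 2.33
eef_pos: [605.6, -82.9, 193.3]
eef_rot: [0.813, 0.582, -0.0, -0.0]
wrist_force: [-0.1, -0.6, -0.0]
grip_width: 85.6
gripper_force: 0.0
```

Emit:
{"method": "play_rows", "body": {
  "moves": [
    [-1, 0.85, 0.35, 0, -0.57],
    [-1, 0.84, 0.38, 0, -0.57],
    [-1, 0, 0, 0, 0]
  ]
}}

```text
t: 2.58
eef_pos: [644.1, -38.5, 193.3]
eef_rot: [0.789, 0.615, 0.002, -0.0]
wrist_force: [0.2, -0.2, -0.4]
grip_width: 85.2
gripper_force: 0.0
```

```bash
python3 - <<'E'
from h import *
p,a,o=pose(); print(p.round(1),a,o["t"],np.round(o["qpos"],2))
c=cam("wrist"); cv2.imwrite("pics/w1.png",c["image"]); np.savez("w1.npz",Rm=c["Rm"],p=c["p"])
E
```

```text
[644.1 -38.5 193.3] 75.85177147439816 2.5833 [-0.13  0.34  1.59  0.    1.21  0.12]
```

View pics/w1.png

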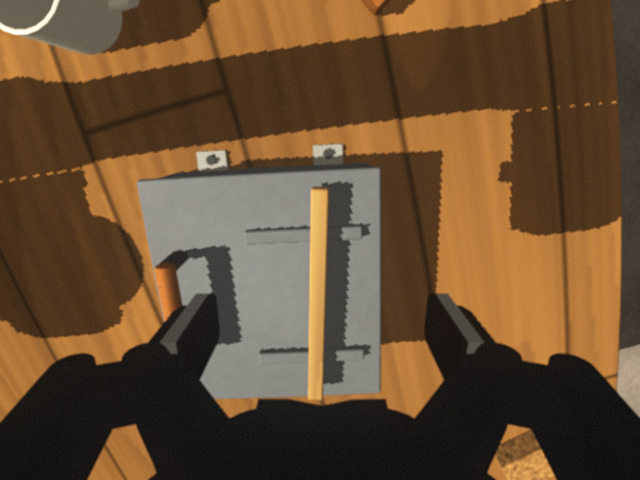

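Wrist view: the stick's left end is at about (319,187) and its right end at (315,399). The lid's left corners are at (139,181) and (380,168), and the handle's left end is at (165,264).

```bash
python3 - <<'E'
from h import *
p,a,o=pose(); c=cam("wrist")
A=ray(c,(319,187),102);B=ray(c,(315,399),102); v=A-B
print(A,B,np.linalg.norm(v),np.degrees(np.arctan2(v[1],v[0])),(A+B)/2)
print("lid",ray(c,(139,181),80),ray(c,(380,168),80),"h",ray(c,(165,264),122))
u=v/np.linalg.norm(v); mid=(A+B)/2; g=mid+u*91; print("grasp",g)
plan((g[0],g[1],150),np.degrees(np.arctan2(v[1],v[0])),-1)
E
```

```text
[647.8 -10.7 102. ] [ 594.6 -203.   102. ] 199.52325678977877 74.5358378841168 [ 621.2  -106.85  102.  ]
lid [501.6  28.8  80. ] [699.  -11.1  80. ] h [519.6 -35.6 122. ]
grasp [645.4638381  -19.14443484 102.        ]
2
[[-1, 0.38, -0.03, 0.71, 0.14], [-1, 0.38, -0.03, 0.71, 0.14]]
```

Emit:
{"method": "play_rows", "body": {
  "moves": [
    [-1, 0.38, -0.03, 0.71, 0.14],
    [-1, 0.38, -0.03, 0.71, 0.14],
    [-1, 0, 0, 0.9, 0],
    [-1, 0, 0, 0.9, 0],
    [-0.3, 0, 0, 0.4, 0]
  ]
}}

```text
t: 3.1
eef_pos: [641.4, -20.8, 80.7]
eef_rot: [0.797, 0.605, -0.003, -0.002]
wrist_force: [-0.7, -0.4, -0.2]
grip_width: 75.7
gripper_force: 0.0
```

Emit:
{"method": "play_rows", "body": {
  "moves": [
    [0, 0, 0, 0, 0],
    [0, 0, 0, 0, 0],
    [0.3, 0, 0, 0, 0],
    [0.3, 0, 0, 0, 0],
    [0.3, 0, 0, 0, 0]
  ]
}}

```text
t: 3.52
eef_pos: [647.0, -20.4, 87.0]
eef_rot: [0.796, 0.605, 0.001, 0.001]
wrist_force: [-0.6, -0.4, -0.2]
grip_width: 30.1
gripper_force: 0.0
```

Emit:
{"method": "play_rows", "body": {
  "moves": [
    [0.5, -0.05, 0, 0.13, 0],
    [0.6, 0, 0, 0, 0],
    [1, 0, 0, 0, 0],
    [1, 0, 0, 0, 0],
    [1, 0, 0, 0, 0]
  ]
}}

```text
t: 3.93
eef_pos: [644.9, -21.4, 80.9]
eef_rot: [0.796, 0.605, -0.0, -0.0]
wrist_force: [0.1, 0.5, -0.6]
grip_width: 0.2
gripper_force: 0.0
```

Emit:
{"method": "play_rows", "body": {
  "moves": [
    [1, 0, 0, -0.3, 0],
    [1, 0, 0, -0.6, 0],
    [1, 0, 0, -0.9, 0],
    [1, 0, 0, -0.9, 0],
    [1, 0, 0, 0, 0]
  ]
}}

```text
t: 4.35
eef_pos: [649.9, -21.9, 169.7]
eef_rot: [0.796, 0.605, 0.005, 0.004]
wrist_force: [-0.1, 0.5, 1.5]
grip_width: 0.2
gripper_force: 0.0
```

```bash
python3 - <<'E'
from h import *
p,a,o=pose(); print(p.round(1),a,o["t"],o["grip_width"],o["gripper_force"])
c=cam("side"); w=cam("wrist")
cv2.imwrite("pics/s2.png",np.hstack([c["image"][100:340,190:510],cv2.resize(w["image"],(320,240))]))
E
```

```text
[649.9 -21.9 169.7] 74.47337109719696 4.35 0.18921669325768142 0.0
```

View pics/s2.png

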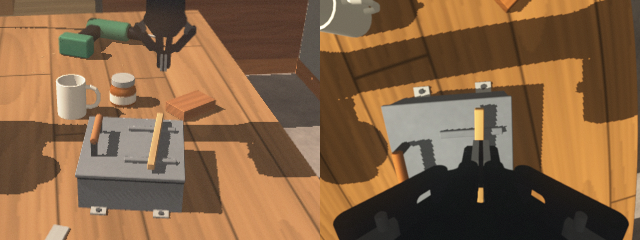

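Combined picture: the closed fingers are empty above the lid and the stick still lies on its ribs. I'll check the pose readings against the pictures.

```bash
python3 - <<'E'
from h import *
for i in range(3):
    p,a,o=pose(); c=cam("side"); print(p.round(1), proj(c,p), o["t"], o["eef_rot"])
w=cam("wrist"); print("tcp wrist",proj(w,p)); s=cam("scene"); print(proj(s,p))
im=np.hstack([cv2.resize(c["image"][80:300,250:450],(400,440)),cv2.resize(s["image"][120:340,240:440],(400,440))]); cv2.imwrite("pics/s3.png",im)
E
```

```text
[646.6 -21.5 164.5] [[350.9 188.1]] 4.45 [0.79614602 0.60510015 0.00168792 0.00157215]
[645.  -21.4 162.6] [[350.2 189. ]] 4.5 [7.96161457e-01 6.05084079e-01 3.25114246e-04 2.92622613e-04]
[644.1 -21.3 161.2] [[349.7 189.6]] 4.55 [ 7.96168106e-01  6.05074957e-01 -5.93101644e-04 -5.40714171e-04]
tcp wrist [[322.5 269.1]]
[[355.2 243.5]]
```

View pics/s3.png

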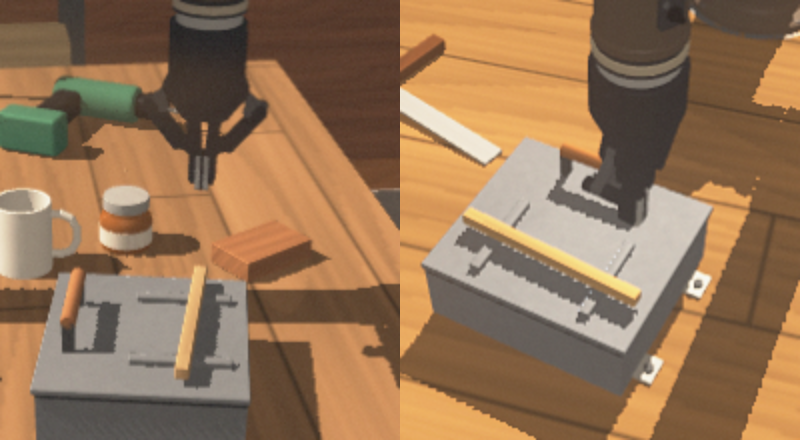

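```bash
python3 - <<'E'
from h import *
p,a,o=pose(); print(p.round(1),o["t"])
c=cam("side"); s=cam("scene"); w=cam("wrist")
for z in (160,170,180,185,190): print(z,proj(c,[p[0],p[1],z]),proj(s,[p[0],p[1],z]),ray(c,(351,174),z),ray(s,(356.5,231),z),proj(w,[p[0],p[1],z]))
cv2.imwrite("pics/w4.png",w["image"][150:480,140:500])
E
```

```text
[643.5 -21.3 160.1] 4.7
160 [[349.4 190.1]] [[355.3 243.8]] [661.3  56.4 160. ] [613.6 -27.  160. ] [[321.  268.6]]
170 [[349.6 185.7]] [[355.5 240.1]] [656.9  35.2 170. ] [622.3 -25.  170. ] [[320.9 275.9]]
180 [[349.8 181.4]] [[355.7 236.4]] [652.6  13.9 180. ] [630.9 -23.1 180. ] [[320.8 284. ]]
185 [[349.9 179.2]] [[355.7 234.5]] [650.4   3.3 185. ] [635.3 -22.1 185. ] [[320.7 288.4]]
190 [[350. 177.]] [[355.8 232.6]] [648.2  -7.3 190. ] [639.6 -21.1 190. ] [[320.7 293. ]]
```

View pics/w4.png

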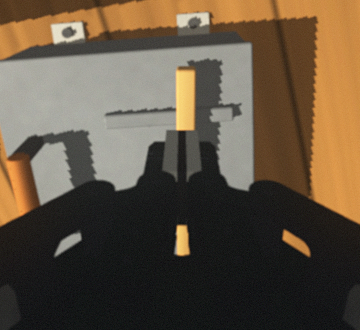

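Wrist crop: the fingertips show at about full-frame (322,280). Together with side (351,174) and scene (356,231), this puts the real tips about 35 to 40 mm above the reported TCP. So the fingers closed above the stick, and I need to go lower, feeling for contact.

Emit:
{"method": "play_rows", "body": {
  "moves": [
    [0.4, 0, 0, 0, 0],
    [0.4, 0, 0, 0.9, 0],
    [0.4, 0, 0, 0.9, 0],
    [0.4, 0, 0, 0.9, 0],
    [0.4, 0, 0, 0.4, 0]
  ]
}}

```text
t: 5.27
eef_pos: [641.8, -21.2, 64.8]
eef_rot: [0.796, 0.605, -0.002, -0.002]
wrist_force: [-0.9, 0.3, -0.5]
grip_width: 25.5
gripper_force: 0.0
```

Emit:
{"method": "play_rows", "body": {
  "moves": [
    [0.4, 0, 0, 0.15, 0],
    [0.4, 0, 0, 0.15, 0],
    [0.4, 0, 0, 0, 0],
    [0.4, 0, 0, 0, 0]
  ]
}}

```text
t: 5.6
eef_pos: [646.3, -21.6, 61.4]
eef_rot: [0.796, 0.605, 0.001, 0.001]
wrist_force: [0.4, 0.6, -0.5]
grip_width: 25.4
gripper_force: 0.0
```

```bash
python3 - <<'E'
from h import *
p,a,o=pose(); print(p.round(1),o["t"],np.round(o["wrist_force"],1),o["grip_width"])
c=cam("side"); s=cam("scene")
print(proj(c,[p[0],p[1],p[2]+40]),proj(s,[p[0],p[1],p[2]+40]))
im=np.hstack([cv2.resize(c["image"][140:290,270:400],(390,450)),cv2.resize(s["image"][160:310,280:410],(390,450))]); cv2.imwrite("pics/s5.png",im)
E
```

```text
[646.3 -21.6  61.4] 5.6 [ 0.4  0.6 -0.5] 25.43590727974093
[[349.5 214.8]] [[353.8 265.1]]
```

View pics/s5.png

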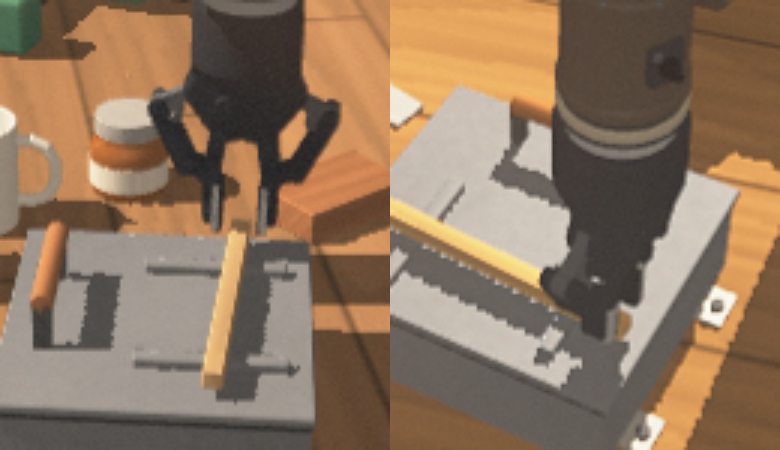

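Picture: the fingers straddle the stick's left end. The tips are at side crop (212,230) and (263,230), roughly level with the stick's top. I'll go about 12 mm lower and close.

Emit:
{"method": "play_rows", "body": {
  "moves": [
    [0.4, 0, 0, 0.15, 0],
    [0.4, 0, 0, 0.15, 0],
    [0.4, 0, 0, 0.1, 0],
    [0.4, 0, 0, 0, 0]
  ]
}}

```text
t: 6.03
eef_pos: [643.9, -21.3, 46.8]
eef_rot: [0.796, 0.605, -0.001, -0.001]
wrist_force: [-0.8, -0.5, -0.1]
grip_width: 25.7
gripper_force: 0.0
```

Emit:
{"method": "play_rows", "body": {
  "moves": [
    [0.5, 0, 0, 0, 0],
    [0.6, 0, 0, 0, 0],
    [1, 0, 0, 0, 0],
    [1, 0, 0, 0, 0],
    [1, 0, 0, 0, 0]
  ]
}}

```text
t: 6.45
eef_pos: [645.0, -21.4, 48.0]
eef_rot: [0.796, 0.605, 0.0, 0.0]
wrist_force: [0.5, -0.4, -0.9]
grip_width: 13.5
gripper_force: 23.9
```

Emit:
{"method": "play_rows", "body": {
  "moves": [
    [1, 0, 0, -0.5, 0],
    [1, 0, 0, -0.9, 0],
    [1, 0, 0, -0.9, 0],
    [1, 0, 0, -0.9, 0],
    [1, 0, 0, -0.9, 0]
  ]
}}

```text
t: 6.87
eef_pos: [644.6, -21.4, 171.9]
eef_rot: [0.796, 0.605, -0.0, -0.0]
wrist_force: [-0.2, -0.4, -0.9]
grip_width: 13.4
gripper_force: 23.8
```

Emit:
{"method": "play_rows", "body": {
  "moves": [
    [1, 0, 0, -0.9, 0],
    [1, 0, 0, -0.5, 0],
    [1, 0, 0, 0, 0],
    [1, 0, 0, 0, 0]
  ]
}}

```text
t: 7.2
eef_pos: [645.6, -21.5, 213.9]
eef_rot: [0.796, 0.605, 0.001, 0.001]
wrist_force: [-1.5, 0.2, -1.3]
grip_width: 13.5
gripper_force: 23.9
```

```bash
python3 - <<'E'
from h import *
im=cv2.imread("pics/side0.png"); print(im[240,346],im[222,348],im[262,344],im[300,200])
p,a,o=pose(); print(p.round(1),o["t"],np.round(o["wrist_force"],1),o["grip_width"],o["gripper_force"])
c=cam("side"); s=cam("scene")
u=np.array([np.cos(np.radians(a)),np.sin(np.radians(a)),0]); G=p+[0,0,50]
for th in (0,30,60,90):
    e=G+190*(-u*np.cos(np.radians(th))+np.array([0,0,-1])*np.sin(np.radians(th))); print(th,proj(c,[G,e]).tolist(),proj(s,[G,e]).tolist())
im=np.hstack([c["image"][60:360,220:520],s["image"][80:380,180:480]]); cv2.imwrite("pics/s6.png",im)
E
```

```text
[ 59  85 111] [128 191 237] [ 81 117 152] [ 92 141 199]
[645.6 -21.5 213.9] 7.2 [-1.5  0.2 -1.3] 13.460429054622862 23.851604461669922
0 [[352.6, 143.2], [343.1, 184.5]] [[356.7, 203.3], [263.6, 163.0]]
30 [[352.6, 143.2], [342.6, 225.4]] [[356.7, 203.3], [279.7, 206.1]]
60 [[352.6, 143.2], [344.8, 238.5]] [[356.7, 203.3], [311.7, 244.8]]
90 [[352.6, 143.2], [348.7, 226.0]] [[356.7, 203.3], [353.6, 273.6]]
```

View pics/s6.png

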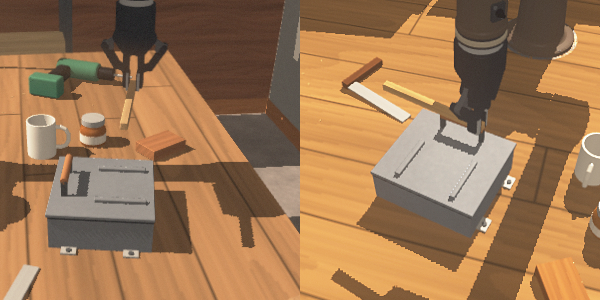

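Picture: the stick is gripped at its left end and still horizontal. Side tip at full-frame (344,188), scene tip (268,163), so it doesn't droop at 20 N. I'll lower it close to the lid and ease the closure so it can pivot in the pads.

Emit:
{"method": "play_rows", "body": {
  "moves": [
    [1, 0, 0, 0.9, 0],
    [1, 0, 0, 0.9, 0],
    [1, 0, 0, 0.9, 0],
    [1, 0, 0, 0.8, 0],
    [0.75, 0, 0, 0, 0]
  ]
}}

```text
t: 7.72
eef_pos: [637.6, -20.8, 98.9]
eef_rot: [0.796, 0.605, -0.006, -0.006]
wrist_force: [-1.6, -0.1, -1.4]
grip_width: 13.4
gripper_force: 23.8
```

Emit:
{"method": "play_rows", "body": {
  "moves": [
    [0.72, 0, 0, 0, 0],
    [0.72, 0, 0, 0, 0]
  ]
}}

```text
t: 7.88
eef_pos: [645.1, -21.5, 107.9]
eef_rot: [0.796, 0.605, -0.0, -0.0]
wrist_force: [0.3, 0.7, -0.2]
grip_width: 13.2
gripper_force: 23.9
```

Emit:
{"method": "play_rows", "body": {
  "moves": [
    [0.7, 0, 0, 0, 0],
    [0.7, 0, 0, 0, 0]
  ]
}}

```text
t: 8.05
eef_pos: [646.6, -21.6, 110.1]
eef_rot: [0.796, 0.605, 0.001, 0.001]
wrist_force: [0.1, -0.5, 0.2]
grip_width: 13.5
gripper_force: 23.8
```

Emit:
{"method": "play_rows", "body": {
  "moves": [
    [0.69, 0, 0, 0, 0],
    [0.69, 0, 0, 0, 0]
  ]
}}

```text
t: 8.22
eef_pos: [645.8, -21.5, 109.3]
eef_rot: [0.796, 0.605, 0.001, 0.001]
wrist_force: [0.5, 0.1, -0.4]
grip_width: 13.5
gripper_force: 23.8
```

```bash
cat >> h.py <<'E'
def stick(name="scene",L=190.):
    """angle of droop by matching the bright stick colour along the predicted segment"""
    p,a,o=pose(); c=cam(name); im=cv2.cvtColor(c["image"],cv2.COLOR_BGR2HSV).astype(int)
    u=np.array([np.cos(np.radians(a)),np.sin(np.radians(a)),0]); G=p+[0,0,47]; r=[]
    for th in range(-20,101,4):
        t=np.radians(th); d=-u*np.cos(t)-np.array([0,0,1])*np.sin(t)
        q=proj(c,G+np.linspace(40,185,30)[:,None]*d).astype(int); q=np.clip(q,0,[639,479])
        h=im[q[:,1],q[:,0]]; r.append((int(((h[:,0]>=17)&(h[:,0]<=24)&(h[:,1]>90)).sum()),th))
    print(name,sorted(r)[::-1][:5],"gw",round(o["grip_width"],2),"gf",round(o["gripper_force"],1),p.round(1),o["t"]); return c
E
python3 - <<'E'
from h import *
im=cv2.cvtColor(cv2.imread("pics/s6.png"),cv2.COLOR_BGR2HSV); print(im[95:125:8,128],im[88,400],im[95,420],"bench",im[200,200],im[250,330],im[120,560])
stick("scene"); stick("side")
E
```

```text
[[ 14 118 119]
 [ 16 128 222]
 [ 16 126 221]
 [ 17 117 122]] [ 21 125 243] [ 23 115 247] bench [ 14 141 197] [ 16 149 234] [ 15 138 122]
scene [(27, -4), (23, 0), (10, -8), (4, -12), (2, -16)] gw 13.54 gf 23.8 [645.8 -21.5 109.3] 8.2167
side [(30, -8), (30, -12), (26, -4), (24, -16), (17, 0)] gw 13.26 gf 23.8 [645.5 -21.5 109. ] 8.2667
```

Emit:
{"method": "play_rows", "body": {
  "moves": [
    [0.68, 0, 0, 0, 0],
    [0.68, 0, 0, 0, 0]
  ]
}}

```text
t: 8.48
eef_pos: [644.9, -21.5, 108.0]
eef_rot: [0.796, 0.605, 0.0, 0.0]
wrist_force: [-0.2, 1.4, -0.9]
grip_width: 13.6
gripper_force: 11.5
```

Emit:
{"method": "play_rows", "body": {
  "moves": [
    [0.675, 0, 0, 0, 0],
    [0.675, 0, 0, 0, 0]
  ]
}}

```text
t: 8.65
eef_pos: [644.8, -21.4, 107.8]
eef_rot: [0.796, 0.605, -0.0, -0.0]
wrist_force: [-0.4, 1.2, -0.7]
grip_width: 13.4
gripper_force: 4.1
```

Emit:
{"method": "play_rows", "body": {
  "moves": [
    [0.67, 0, 0, 0, 0],
    [0.67, 0, 0, 0, 0]
  ]
}}

```text
t: 8.82
eef_pos: [644.9, -21.5, 107.9]
eef_rot: [0.796, 0.605, -0.0, 0.0]
wrist_force: [-0.5, -0.2, -0.3]
grip_width: 14.0
gripper_force: 1.1
```

```bash
python3 -c "
from h import *
stick('scene')"
```

```text
scene [(29, 20), (13, 24), (5, 16), (4, 28), (1, -8)] gw 14.04 gf 1.1 [644.9 -21.5 107.9] 8.8167
```

Easing the closure to 0.67 leaves 1.1 N, and the stick pivoted down 20° onto the lid. Next I'll raise it slowly at that grip.

Emit:
{"method": "play_rows", "body": {
  "moves": [
    [0.67, 0, 0, -0.1, 0],
    [0.67, 0, 0, -0.2, 0],
    [0.67, 0, 0, -0.3, 0],
    [0.67, 0, 0, -0.3, 0],
    [0.67, 0, 0, -0.3, 0]
  ]
}}

```text
t: 9.28
eef_pos: [645.5, -21.5, 145.5]
eef_rot: [0.796, 0.605, 0.001, 0.0]
wrist_force: [-0.1, 0.5, 0.3]
grip_width: 13.8
gripper_force: 0.0
```

```bash
python3 -c "
from h import *
stick('scene')"
```

```text
scene [(8, -12), (7, 32), (7, -16), (5, 48), (5, 44)] gw 13.84 gf 0.0 [645.5 -21.5 145.5] 9.2833
```

```bash
python3 - <<'E'
from h import *
for n in ("scene","side"):
    c=cam(n); h=cv2.cvtColor(c["image"],cv2.COLOR_BGR2HSV); m=cv2.inRange(h,(19,60,100),(26,160,255))
    k,l,st,ce=cv2.connectedComponentsWithStats(m)
    for i in np.argsort(-st[1:,4])[:4]+1:
        ys,xs=np.where(l==i); print(n,st[i],ce[i].round(), cv2.minAreaRect(np.c_[xs,ys].astype(np.float32)))
    cv2.imwrite(f"pics/{n}7.png",c["image"])
    p,a,o=pose()
    u=np.array([np.cos(np.radians(a)),np.sin(np.radians(a)),0]); G=p+[0,0,47]
    print([proj(c,[G+190*(-u*np.cos(t)-np.array([0,0,1])*np.sin(t))]).tolist() for t in (0,.35,.7,1,1.3,1.57)],proj(c,[G]))
print(p,o["gripper_force"],o["grip_width"])
E
```

```text
scene [490  27  50  32 701] [523.  44.] ((514.5, 40.5), (45.73894119262695, 29.63176727294922), 9.7824068069458)
scene [ 99 111  66  64 632] [130. 129.] ((125.17156219482422, 132.14358520507812), (44.106895446777344, 73.23899841308594), 35.166439056396484)
scene [ 29 167  46  55 522] [ 51. 197.] ((54.639404296875, 196.56878662109375), (13.291694641113281, 66.82429504394531), 37.56858825683594)
scene [276 225  88  45 472] [321. 247.] ((319.7582702636719, 246.4683074951172), (95.73336791992188, 5.371349334716797), 25.906511306762695)
[[[267.2, 192.0]], [[275.4, 218.2]], [[291.2, 244.0]], [[309.5, 264.3]], [[331.0, 281.9]], [[352.3, 294.8]]] [[355.1 232.5]]
side [82 37 27  2 31] [94. 37.] ((95.0, 37.5), (1.0, 26.0), 90.0)
side [343 217   5  14  17] [344. 223.] ((344.12847900390625, 223.23854064941406), (1.9156525135040283, 13.601133346557617), 16.699243545532227)
side [346 212   3   4   7] [347. 213.] ((347.0, 213.5), (3.0, 2.0), 90.0)
side [37 90  3  6  7] [38. 92.] ((38.0, 92.5), (5.0, 2.0), 90.0)
[[[342.0, 220.7]], [[341.4, 248.5]], [[342.1, 264.4]], [[343.6, 268.1]], [[345.6, 263.6]], [[347.7, 253.7]]] [[351.4 175.6]]
[646.32249629 -21.55856422 146.01710233] 0.0 13.92072472127159
```

The stick slipped out and is lying back on the lid, scene (276,225) to (364,270). I'll relocate it and regrip, and this time tighten the grip before each lift.

Emit:
{"method": "play_rows", "body": {
  "moves": [
    [-1, -0.3, 0, -0.8, 0],
    [-1, -0.3, 0, -0.8, 0],
    [-1, 0, 0, 0, 0],
    [-1, 0, 0, 0, 0],
    [-1, 0, 0, 0, 0]
  ]
}}

```text
t: 9.85
eef_pos: [639.6, -38.6, 191.2]
eef_rot: [0.796, 0.605, -0.0, -0.0]
wrist_force: [0.4, 0.5, -0.9]
grip_width: 73.8
gripper_force: 0.0
```

Emit:
{"method": "play_rows", "body": {
  "moves": [
    [-1, 0, 0, 0, 0],
    [-1, 0, 0, 0, 0],
    [-1, 0, 0, 0, 0]
  ]
}}

```text
t: 10.1
eef_pos: [639.2, -38.4, 190.4]
eef_rot: [0.796, 0.605, -0.001, -0.001]
wrist_force: [-0.0, -0.1, 0.4]
grip_width: 85.3
gripper_force: 0.0
```

```bash
cat >> h.py <<'E'
def comps(c,lo=(17,60,90),hi=(27,180,255),k=3,amin=150):
    h=cv2.cvtColor(c["image"],cv2.COLOR_BGR2HSV); n,l,st,ce=cv2.connectedComponentsWithStats(cv2.inRange(h,lo,hi))
    out=[]
    for i in range(1,n):
        if st[i,4]>amin:
            ys,xs=np.where(l==i); r=cv2.minAreaRect(np.c_[xs,ys].astype(np.float32)); w=sorted(r[1])
            if w[1]>4*w[0]:
                P=np.c_[xs,ys].astype(float); m=P.mean(0); v=np.linalg.svd(P-m,full_matrices=False)[2][0]; t=(P-m)@v
                out.append((st[i,4],m+v*t.min(),m+v*t.max()))
    return sorted(out,key=lambda x:-x[0])[:k]
E
python3 - <<'E'
from h import *
p,a,o=pose(); print(p.round(1),a,o["t"]); c=cam("wrist"); cv2.imwrite("pics/w8.png",c["image"])
for n,A,B in comps(c):
    A3,B3=ray(c,A,102),ray(c,B,102); print(n,A.round(),B.round(),A3,B3,np.linalg.norm(A3-B3))
s=cam("scene")
for n,A,B in comps(s): 
    A3,B3=ray(s,A,102),ray(s,B,102); print("sc",n,A.round(),B.round(),A3,B3,np.linalg.norm(A3-B3))
E
```

```text
[639.2 -38.4 190.4] 74.48397037376103 10.1
3462 [321. 176.] [323. 394.] [649.2  -0.8 102. ] [ 596.8 -194.   102. ] 200.1799190728181
sc 5534 [ 25. 286.] [293. 331.] [ 876.3 -602.9  102. ] [810.3 -82.7 102. ] 524.3701364494358
sc 3745 [463. 382.] [641. 421.] [823.1 204.5 102. ] [817.3 484.2 102. ] 279.76012939659574
sc 1075 [137. 158.] [256. 185.] [ 486.5 -590.6  102. ] [ 497.1 -281.3  102. ] 309.481582650729
```

Emit:
{"method": "play_rows", "body": {
  "moves": [
    [0.4, 0.9, 0, 0.5, 0],
    [0.4, 0, 0, 0.9, 0],
    [0.4, 0, 0, 0.9, 0],
    [0.4, 0, 0, 0.9, 0],
    [0.4, 0, 0, 0.6, 0]
  ]
}}

```text
t: 10.62
eef_pos: [645.4, -12.2, 74.7]
eef_rot: [0.796, 0.605, -0.001, -0.001]
wrist_force: [-0.8, -0.7, -0.1]
grip_width: 26.8
gripper_force: 0.0
```

Emit:
{"method": "play_rows", "body": {
  "moves": [
    [0.4, 0, 0, 0.4, 0],
    [0.4, 0, 0, 0.4, 0],
    [0.4, 0, 0, 0.1, 0],
    [0.4, 0, 0, 0, 0]
  ]
}}

```text
t: 10.95
eef_pos: [647.0, -12.8, 50.2]
eef_rot: [0.796, 0.605, -0.0, -0.0]
wrist_force: [-0.7, 0.0, -0.1]
grip_width: 25.6
gripper_force: 0.0
```

Emit:
{"method": "play_rows", "body": {
  "moves": [
    [0.5, 0, 0, 0.06, 0],
    [0.6, 0, 0, 0, 0],
    [1, 0, 0, 0, 0],
    [1, 0, 0, 0, 0],
    [1, 0, 0, 0, 0]
  ]
}}

```text
t: 11.37
eef_pos: [648.5, -12.9, 50.4]
eef_rot: [0.796, 0.605, 0.001, 0.001]
wrist_force: [0.1, -0.6, 2.5]
grip_width: 13.3
gripper_force: 24.4
```

Emit:
{"method": "play_rows", "body": {
  "moves": [
    [1, 0, 0, -0.7, 0],
    [1, 0, 0, -0.8, 0],
    [1, 0, 0, -0.8, 0],
    [1, 0, 0, 0, 0],
    [0.69, 0, 0, 0, 0]
  ]
}}

```text
t: 11.78
eef_pos: [649.1, -12.9, 120.4]
eef_rot: [0.796, 0.605, 0.002, 0.002]
wrist_force: [-0.5, 0.0, -0.6]
grip_width: 13.5
gripper_force: 24.1
```

Emit:
{"method": "play_rows", "body": {
  "moves": [
    [0.675, 0, 0, 0, 0],
    [0.672, 0, 0, 0, 0],
    [0.672, 0, 0, 0, 0],
    [0.672, 0, 0, 0, 0]
  ]
}}

```text
t: 12.12
eef_pos: [646.3, -12.7, 116.5]
eef_rot: [0.796, 0.605, -0.001, -0.001]
wrist_force: [0.4, -0.7, -0.1]
grip_width: 14.0
gripper_force: 0.0
```

```bash
python3 -c "
from h import *
stick('scene')"
```

```text
scene [(9, 24), (7, 28), (6, 44), (6, 36), (6, 32)] gw 13.97 gf 0.0 [646.3 -12.7 116.5] 12.1167
```

```bash
python3 - <<'E'
from h import *
p,a,o=pose(); c=cam("scene"); d=cam("side"); print(o["gripper_force"],o["t"])
im=np.hstack([cv2.resize(d["image"][140:290,270:400],(390,450)),cv2.resize(c["image"][160:310,250:380],(390,450))]); cv2.imwrite("pics/s9.png",im)
E
```

```text
0.0 12.1667
```

View pics/s9.png

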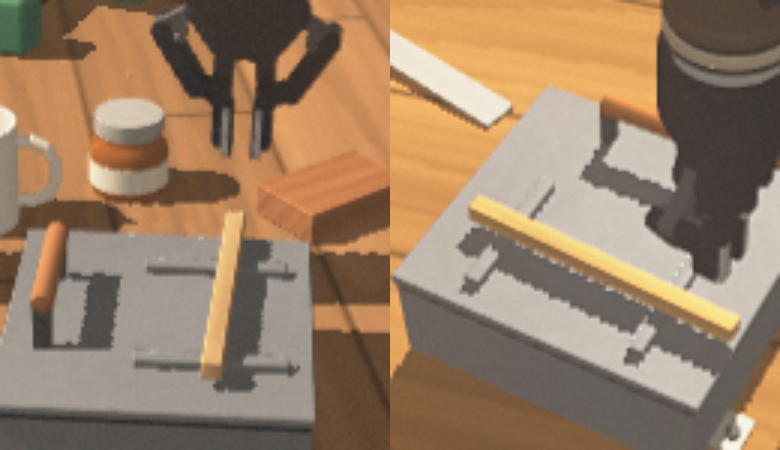

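Picture: it slipped out again and lies on the ribs. I'll relocate it, then ease the grip in finer, slower steps.

Emit:
{"method": "play_rows", "body": {
  "moves": [
    [-0.5, -0.4, 0, -0.8, 0],
    [-0.5, -0.4, 0, -0.8, 0],
    [-0.5, 0, 0, -0.9, 0],
    [-0.5, 0, 0, 0, 0],
    [-0.5, 0, 0, 0, 0]
  ]
}}

```text
t: 12.68
eef_pos: [642.8, -36.3, 195.7]
eef_rot: [0.796, 0.605, 0.002, 0.002]
wrist_force: [-0.6, 0.6, 0.0]
grip_width: 63.8
gripper_force: 0.0
```

```bash
cat >> h.py <<'E'
def locate(off):
    p,a,o=pose(); print(p.round(1),a,o["t"]); c=cam("wrist")
    for n,A,B in comps(c):
        A3,B3=ray(c,A,102),ray(c,B,102); 
        if A3[1]<B3[1]: A3,B3=B3,A3
        L=np.linalg.norm(A3-B3); u=(A3-B3)/L; g=A3-u*off; print(n,A3,B3,L,np.degrees(np.arctan2(u[1],u[0])),"g",g.round(1)); plan((g[0],g[1],60),np.degrees(np.arctan2(u[1],u[0])),0.4)
E
python3 -c "
from h import *
locate(9)"
```

```text
[642.8 -36.3 195.7] 74.44256645971439 12.6833
3365 [647.9   2.8 102. ] [ 597.2 -190.8  102. ] 200.12858366560235 75.32492568954774 g [645.6  -5.9 102. ]
5
[[0.4, 0.2, -0.03, 0.89, -0.04], [0.4, 0.2, -0.03, 0.89, -0.04], [0.4, 0.2, -0.02, 0.89, -0.04], [0.4, 0.2, -0.02, 0.89, -0.04], [0.4, 0.2, -0.02, 0.89, -0.04]]
528 [ 901.  -223.2  102. ] [ 895.5 -326.5  102. ] 103.44631457910911 86.9522795993141 g [ 900.5 -232.2  102. ]
13
[[0.4, -0.31, 0.78, 0.34, -0.24], [0.4, -0.32, 0.77, 0.34, -0.24], [0.4, -0.33, 0.76, 0.34, -0.24], [0.4, -0.35, 0.76, 0.34, -0.24], [0.4, -0.36, 0.75, 0.34, -0.24]]
[[0.4, -0.37, 0.75, 0.34, -0.24], [0.4, -0.38, 0.74, 0.34, -0.24], [0.4, -0.4, 0.73, 0.34, -0.24], [0.4, -0.41, 0.73, 0.34, -0.24], [0.4, -0.42, 0.72, 0.34, -0.24]]
[[0.4, -0.43, 0.71, 0.34, -0.24], [0.4, -0.44, 0.71, 0.34, -0.24], [0.4, -0.46, 0.7, 0.34, -0.24]]
```

Emit:
{"method": "play_rows", "body": {
  "moves": [
    [0.4, 0.2, -0.03, 0.89, -0.04],
    [0.4, 0.2, -0.03, 0.89, -0.04],
    [0.4, 0.2, -0.02, 0.89, -0.04],
    [0.4, 0.2, -0.02, 0.89, -0.04],
    [0.4, 0.2, -0.02, 0.7, -0.04]
  ]
}}

```text
t: 13.15
eef_pos: [642.2, -5.2, 60.7]
eef_rot: [0.792, 0.611, -0.002, -0.002]
wrist_force: [-0.0, -0.4, -1.0]
grip_width: 25.2
gripper_force: 0.0
```

Emit:
{"method": "play_rows", "body": {
  "moves": [
    [0.4, 0, 0, 0.2, 0],
    [0.4, 0, 0, 0.2, 0],
    [0.4, 0, 0, 0.1, 0],
    [0.4, 0, 0, 0, 0],
    [0.4, 0, 0, 0, 0]
  ]
}}

```text
t: 13.57
eef_pos: [646.4, -6.4, 51.5]
eef_rot: [0.792, 0.61, 0.001, 0.001]
wrist_force: [0.7, 0.4, 0.3]
grip_width: 25.6
gripper_force: 0.0
```

Emit:
{"method": "play_rows", "body": {
  "moves": [
    [0.5, 0, 0, 0.1, 0],
    [0.6, 0, 0, 0, 0],
    [1, 0, 0, 0, 0],
    [1, 0, 0, 0, 0],
    [1, 0, 0, 0, 0]
  ]
}}

```text
t: 13.98
eef_pos: [645.9, -6.3, 48.0]
eef_rot: [0.792, 0.611, 0.0, 0.001]
wrist_force: [-0.0, -1.1, 0.5]
grip_width: 13.6
gripper_force: 23.9
```

Emit:
{"method": "play_rows", "body": {
  "moves": [
    [1, 0, 0, -0.6, 0],
    [1, 0, 0, -0.7, 0],
    [1, 0, 0, -0.5, 0],
    [0.7, 0, 0, 0, 0],
    [0.69, 0, 0, 0, 0]
  ]
}}

```text
t: 14.4
eef_pos: [646.2, -6.0, 102.3]
eef_rot: [0.792, 0.611, 0.001, 0.001]
wrist_force: [-0.7, 0.5, -0.9]
grip_width: 13.5
gripper_force: 23.6
```

Emit:
{"method": "play_rows", "body": {
  "moves": [
    [0.685, 0, 0, 0, 0],
    [0.68, 0, 0, 0, 0],
    [0.68, 0, 0, 0, 0]
  ]
}}

```text
t: 14.65
eef_pos: [643.9, -5.9, 99.5]
eef_rot: [0.792, 0.611, -0.001, -0.001]
wrist_force: [0.4, -0.8, -0.9]
grip_width: 13.8
gripper_force: 10.7
```

Emit:
{"method": "play_rows", "body": {
  "moves": [
    [0.678, 0, 0, 0, 0],
    [0.676, 0, 0, 0, 0],
    [0.676, 0, 0, 0, 0]
  ]
}}

```text
t: 14.9
eef_pos: [645.0, -6.0, 100.8]
eef_rot: [0.792, 0.611, -0.0, -0.0]
wrist_force: [0.8, 0.1, -0.6]
grip_width: 14.3
gripper_force: 5.3
```

```bash
python3 -c "
from h import *
stick('scene')"
```

```text
scene [(28, -4), (21, 0), (13, -8), (6, -12), (2, -16)] gw 14.3 gf 5.3 [645.   -6.  100.8] 14.9
```

Emit:
{"method": "play_rows", "body": {
  "moves": [
    [0.675, 0, 0, 0, 0],
    [0.674, 0, 0, 0, 0],
    [0.674, 0, 0, 0, 0]
  ]
}}

```text
t: 15.2
eef_pos: [645.4, -6.0, 101.4]
eef_rot: [0.792, 0.611, 0.0, 0.0]
wrist_force: [-0.3, 0.5, -0.4]
grip_width: 13.9
gripper_force: 2.5
```

```bash
python3 -c "
from h import *
stick('scene')"
```

```text
scene [(28, 8), (16, 4), (8, 0), (2, -4), (2, -12)] gw 13.95 gf 2.5 [645.4  -6.  101.4] 15.2
```

At 2.5 N it pivots slowly and still holds. I'll stay at this level.

Emit:
{"method": "play_rows", "body": {
  "moves": [
    [0.674, 0, 0, 0, 0],
    [0.674, 0, 0, 0, 0],
    [0.674, 0, 0, 0, 0]
  ]
}}

```text
t: 15.5
eef_pos: [645.3, -6.0, 101.3]
eef_rot: [0.792, 0.611, 0.0, 0.0]
wrist_force: [-0.3, -1.0, 0.4]
grip_width: 14.4
gripper_force: 2.5
```

```bash
python3 -c "
from h import *
stick('scene')"
```

```text
scene [(24, 16), (22, 12), (7, 8), (2, -12), (2, -16)] gw 14.4 gf 2.5 [645.3  -6.  101.3] 15.5
```

Emit:
{"method": "play_rows", "body": {
  "moves": [
    [0.69, 0, 0, 0, 0],
    [0.8, 0, 0, -0.3, 0],
    [0.8, 0, 0, -0.7, 0],
    [0.8, 0, 0, -0.9, 0],
    [0.8, 0, 0, -0.9, 0]
  ]
}}

```text
t: 15.97
eef_pos: [644.5, -5.9, 185.9]
eef_rot: [0.792, 0.611, -0.001, -0.001]
wrist_force: [-0.2, -0.2, -0.6]
grip_width: 13.5
gripper_force: 21.6
```

Emit:
{"method": "play_rows", "body": {
  "moves": [
    [0.8, 0, 0, -0.9, 0],
    [0.8, 0, 0, -0.9, 0],
    [0.8, 0, 0, -0.6, 0],
    [0.7, 0, 0, 0, 0],
    [0.69, 0, 0, 0, 0]
  ]
}}

```text
t: 16.38
eef_pos: [646.2, -6.0, 259.1]
eef_rot: [0.792, 0.611, 0.001, 0.001]
wrist_force: [-0.9, 0.5, -1.0]
grip_width: 13.7
gripper_force: 21.6
```

Emit:
{"method": "play_rows", "body": {
  "moves": [
    [0.68, 0, 0, 0, 0],
    [0.678, 0, 0, 0, 0],
    [0.676, 0, 0, 0, 0],
    [0.675, 0, 0, 0, 0],
    [0.674, 0, 0, 0, 0]
  ]
}}

```text
t: 16.8
eef_pos: [644.7, -6.0, 256.0]
eef_rot: [0.792, 0.611, -0.001, -0.001]
wrist_force: [1.1, 0.4, -0.7]
grip_width: 13.8
gripper_force: 2.5
```

Emit:
{"method": "play_rows", "body": {
  "moves": [
    [0.674, 0, 0, 0, 0],
    [0.674, 0, 0, 0, 0],
    [0.674, 0, 0, 0, 0]
  ]
}}

```text
t: 17.05
eef_pos: [645.3, -6.0, 257.2]
eef_rot: [0.792, 0.611, -0.0, -0.0]
wrist_force: [-0.4, -0.3, 0.4]
grip_width: 14.4
gripper_force: 2.5
```

```bash
python3 -c "
from h import *
stick('scene')"
```

```text
scene [(16, 28), (8, 32), (8, 24), (7, 20), (2, 40)] gw 14.35 gf 2.5 [645.3  -6.  257.2] 17.05
```

Emit:
{"method": "play_rows", "body": {
  "moves": [
    [0.674, 0, 0, 0, 0],
    [0.674, 0, 0, 0, 0],
    [0.674, 0, 0, 0, 0],
    [0.674, 0, 0, 0, 0],
    [0.674, 0, 0, 0, 0]
  ]
}}

```text
t: 17.52
eef_pos: [645.3, -6.0, 257.3]
eef_rot: [0.792, 0.611, 0.0, 0.0]
wrist_force: [0.6, -0.6, -1.4]
grip_width: 14.1
gripper_force: 2.5
```

```bash
python3 -c "
from h import *
stick('scene');stick('side')"
```

```text
scene [(17, 28), (7, 32), (6, 24), (5, 36), (5, 20)] gw 14.09 gf 2.5 [645.3  -6.  257.3] 17.5167
side [(4, 24), (2, 20), (1, 28), (0, 100), (0, 96)] gw 13.83 gf 2.5 [645.3  -6.  257.3] 17.5667
```

Emit:
{"method": "play_rows", "body": {
  "moves": [
    [0.6735, 0, 0, 0, 0],
    [0.673, 0, 0, 0, 0],
    [0.673, 0, 0, 0, 0],
    [0.673, 0, 0, 0, 0]
  ]
}}

```text
t: 17.95
eef_pos: [645.3, -6.0, 257.3]
eef_rot: [0.792, 0.611, 0.0, 0.0]
wrist_force: [-0.8, -0.5, -0.4]
grip_width: 14.1
gripper_force: 1.1
```

```bash
python3 -c "
from h import *
stick('scene')"
```

```text
scene [(16, 28), (8, 32), (7, 20), (6, 24), (5, 36)] gw 14.06 gf 1.1 [645.3  -6.  257.3] 17.95
```

```bash
python3 - <<'E'
from h import *
p,a,o=pose(); c=cam("scene"); b=cv2.imread("pics/scene0.png"); cv2.imwrite("pics/sc10.png",c["image"])
u=np.array([np.cos(np.radians(a)),np.sin(np.radians(a)),0]); G=p+[0,0,47]
hs=cv2.cvtColor(c["image"],cv2.COLOR_BGR2HSV)
for th in range(12,100,8):
    t=np.radians(th); q=proj(c,G+np.linspace(50,185,10)[:,None]*(-u*np.cos(t)-np.array([0,0,1])*np.sin(t))).astype(int)
    print(th,q[0],q[-1],[tuple(int(v) for v in hs[y,x]) for x,y in q[::2]],[int(np.abs(c["image"][y,x].astype(int)-b[y,x]).sum()) for x,y in q])
E
```

```text
12 [340 180] [275 166] [(15, 151, 224), (15, 149, 223), (16, 152, 223), (16, 151, 227), (16, 149, 229)] [5, 3, 5, 5, 2, 7, 4, 3, 4, 5]
20 [341 184] [279 178] [(15, 148, 222), (16, 150, 226), (16, 149, 231), (17, 147, 236), (16, 148, 235)] [7, 3, 4, 5, 8, 0, 3, 4, 9, 3]
28 [342 187] [285 189] [(13, 128, 120), (17, 147, 233), (17, 146, 238), (12, 23, 196), (18, 146, 240)] [231, 8, 2, 3, 3, 3, 3, 4, 2, 4]
36 [344 191] [292 201] [(14, 134, 129), (17, 149, 239), (18, 23, 192), (18, 30, 205), (12, 28, 201)] [224, 6, 9, 9, 5, 5, 3, 2, 8, 1]
44 [346 194] [300 212] [(14, 131, 134), (13, 160, 190), (14, 54, 81), (15, 25, 202), (16, 27, 201)] [227, 6, 91, 6, 9, 3, 2, 7, 2, 2]
52 [349 197] [309 222] [(14, 131, 130), (12, 145, 127), (17, 25, 206), (12, 31, 123), (15, 25, 206)] [67, 202, 4, 2, 7, 10, 0, 2, 2, 4]
60 [352 200] [319 232] [(15, 123, 112), (17, 22, 207), (12, 25, 206), (15, 24, 107), (17, 25, 203)] [18, 41, 297, 287, 303, 245, 9, 123, 281, 281]
68 [355 203] [330 240] [(15, 161, 244), (17, 26, 204), (18, 27, 208), (17, 24, 147), (13, 24, 206)] [228, 5, 286, 285, 302, 3, 122, 294, 293, 285]
76 [359 205] [341 248] [(15, 118, 141), (15, 119, 137), (15, 77, 113), (16, 23, 212), (17, 23, 211)] [48, 50, 61, 57, 26, 4, 306, 289, 313, 292]
84 [363 208] [353 256] [(15, 118, 143), (16, 123, 143), (15, 88, 147), (17, 17, 212), (14, 26, 206)] [62, 97, 109, 56, 74, 183, 138, 8, 4, 3]
92 [366 209] [365 262] [(15, 130, 129), (17, 26, 207), (17, 25, 207), (14, 23, 208), (19, 24, 201)] [5, 303, 296, 306, 5, 8, 2, 4, 5, 0]
```

The 28° match was a false positive against the bench, but 1.1 N on the pads says the stick is still held. I'll check the mask over the grey lid instead.

```bash
python3 - <<'E'
from h import *
c=cv2.imread("pics/sc10.png"); b=cv2.imread("pics/scene0.png")
h=cv2.cvtColor(c,cv2.COLOR_BGR2HSV)
m=(h[...,1]>75)&(h[...,0]>=12)&(h[...,0]<=26)&(np.abs(c.astype(int)-b).sum(2)>35)
for y in range(180,300,5):
    print(y,''.join('#' if m[y,x] else '.' for x in range(300,420,2)))
p,a,o=pose(); k={"p":p,"Rm":None}
s=cam("scene"); print(proj(s,[p+[0,0,47],p+[0,0,-143]]))
E
```

```text
180 ......................####.............................#####
185 .....................#######..........................######
190 .....................######..........................#######
195 ................##....###............................#######
200 ...................#######....###....................#######
205 .....................#....###.###.....................######
210 ............................#####.....................######
215 ...........................#####............################
220 ...........................#####.............#########....##
225 ..........................#####.................#######..###
230 .........................#####.................#######..####
235 ........................#####..................#######.#####
240 ........................####..................##############
245 .......................####...................#######.######
250 ......................#####..................###############
255 ......................###....................###############
260 ..................................................##########
265 .................................................###########
270 ................................................############
275 ...............................................#############
280 ..............................................##############
285 ............................................################
290 ...........................................#################
295 ...........................................#################
[[367.2 186.9]
 [362.4 262.3]]
```

The stick hangs at about 80°: grip at scene (367,187), tip near (346,257). Now I'll tighten and carry it over toward the mug.

```bash
python3 -c "
from h import *
plan((456,142,272),75.3,0.8,0.85)"
```

```text
10
[[0.8, 0.32, -0.74, -0.05, 0.0], [0.8, 0.32, -0.74, -0.05, 0.0], [0.8, 0.32, -0.74, -0.05, 0.0], [0.8, 0.32, -0.74, -0.05, 0.0], [0.8, 0.32, -0.74, -0.05, 0.0]]
[[0.8, 0.32, -0.74, -0.05, 0.0], [0.8, 0.32, -0.74, -0.05, 0.0], [0.8, 0.32, -0.74, -0.05, 0.0], [0.8, 0.32, -0.74, -0.05, 0.0], [0.8, 0.32, -0.74, -0.05, 0.0]]
```

Emit:
{"method": "play_rows", "body": {
  "moves": [
    [0.68, 0, 0, 0, 0],
    [0.7, 0, 0, 0, 0],
    [0.8, 0, 0, 0, 0]
  ]
}}

```text
t: 18.35
eef_pos: [645.3, -6.0, 257.3]
eef_rot: [0.792, 0.611, 0.0, 0.0]
wrist_force: [0.4, -0.1, -0.8]
grip_width: 13.8
gripper_force: 20.0
```

Emit:
{"method": "play_rows", "body": {
  "moves": [
    [0.8, 0.15, -0.35, -0.05, 0],
    [0.8, 0.32, -0.74, -0.05, 0],
    [0.8, 0.32, -0.74, -0.05, 0],
    [0.8, 0.32, -0.74, -0.05, 0],
    [0.8, 0.32, -0.74, -0.05, 0]
  ]
}}

```text
t: 18.77
eef_pos: [558.5, 61.7, 264.8]
eef_rot: [0.792, 0.61, -0.0, -0.0]
wrist_force: [0.1, 0.3, -0.5]
grip_width: 13.4
gripper_force: 20.0
```

Emit:
{"method": "play_rows", "body": {
  "moves": [
    [0.8, 0.32, -0.74, -0.05, 0],
    [0.8, 0.32, -0.74, -0.05, 0],
    [0.8, 0.32, -0.74, -0.05, 0],
    [0.8, 0.32, -0.74, -0.05, 0],
    [0.8, 0.32, -0.74, -0.05, 0]
  ]
}}

```text
t: 19.18
eef_pos: [463.2, 136.3, 272.5]
eef_rot: [0.792, 0.611, 0.0, -0.0]
wrist_force: [0.1, 0.4, -0.2]
grip_width: 13.4
gripper_force: 20.0
```

Emit:
{"method": "play_rows", "body": {
  "moves": [
    [0.8, 0.15, -0.35, 0, 0],
    [0.8, 0, 0, 0, 0],
    [0.8, 0, 0, 0, 0],
    [0.8, 0, 0, 0, 0]
  ]
}}

```text
t: 19.52
eef_pos: [456.8, 142.0, 272.4]
eef_rot: [0.792, 0.611, 0.0, 0.001]
wrist_force: [0.6, -0.2, 0.1]
grip_width: 13.6
gripper_force: 20.0
```

```bash
python3 - <<'E'
from h import *
p,a,o=pose(); print(p.round(1),a,o["t"],o["gripper_force"])
w=cam("wrist"); cv2.imwrite("pics/w11.png",w["image"])
h=cv2.cvtColor(w["image"],cv2.COLOR_BGR2HSV)
for nm,m in (("white",cv2.inRange(h,(0,0,150),(180,60,255))),):
    n,l,st,ce=cv2.connectedComponentsWithStats(m)
    for i in np.argsort(-st[1:,4])[:4]+1:
        ct=max(cv2.findContours((l==i).astype(np.uint8),cv2.RETR_EXTERNAL,cv2.CHAIN_APPROX_NONE)[0],key=len)
        print(nm,st[i],ce[i].round(1),cv2.minEnclosingCircle(ct))
print("expect",proj(w,[[469,190,90],[469,190,0]]))
for y in range(0,300,8): print(y,''.join('#' if h[y,x,1]<60 and h[y,x,2]>110 else ('o' if h[y,x,2]<60 else '.') for x in range(160,480,5)))
E
```

```text
[456.8 142.  272.4] 75.25835691693513 19.5167 20.044036209583282
white [ 377  280  110   78 4455] [427.8 309.5] ((433.5, 320.0), 64.22821044921875)
white [ 282  110   98   73 3549] [322.3 144. ] ((330.5, 147.0), 48.86982345581055)
white [ 404   38   60   61 2897] [433.4  68.4] ((432.8599853515625, 68.22000122070312), 31.64545440673828)
white [499 359  42  27 563] [524.9 370. ] ((520.4512329101562, 369.3002014160156), 22.09644317626953)
expect [[321.2 153.1]
 [321.2 148.2]]
0 ................................................................
8 ................................................................
16 ................................................................
24 ................................................................
32 ................................................................
40 .....................................................#####......
48 ...................................................#########....
56 ..................................................###########...
64 ...............................................#.############...
72 .........
[... 1284 characters left out ...]
..........
224 ................................................................
232 .............................o..................................
240 ......................................................o.........
248 ................................................#.##............
256 ...............................................####.........o..o
264 ..............................................o.........o.....o.
272 ............................................#...................
280 ............................................#......#########....
288 .............................o......o.......#################...
296 .......................ooo..o.......o...oo..#################...
```

Wrist mask: mug rim circle centred at about (319,146), about 73 px across, which matches the expected (321,153). Next I'll compute the mug centre and check the stick's hang by differencing.

```bash
python3 - <<'E'
from h import *
p,a,o=pose(); w=cam("wrist"); print("mug",ray(w,(319,146.3),90),o["t"])
u=np.array([np.cos(np.radians(a)),np.sin(np.radians(a)),0]); G=p+[0,0,47]
for n in ("scene","side"):
    c=cam(n); b=cv2.imread(f"pics/{n}0.png"); 
    P=[G]+[G+190*(-u*np.cos(t)-np.array([0,0,1])*np.sin(t)) for t in np.radians([70,80,90])]; q=proj(c,P); print(n,q.tolist())
    d=np.abs(cv2.blur(c["image"],(2,2)).astype(int)-cv2.blur(b,(2,2))).sum(2); x0,y0=q[0].astype(int)
    for y in range(y0,y0+110,5): print(y,''.join('#' if d[y,x]>40 else '.' for x in range(x0-50,x0+50,2)))
E
```

```text
mug [468.7 196.8  90. ] 19.5667
scene [[476.4, 125.7], [428.3, 187.2], [442.1, 195.9], [457.0, 202.9]]
125 ......................########....................
130 .....................#######......................
135 .....................######.......................
140 .....................#####........................
145 ....................#####.........................
150 ...................#####..........................
155 ..................#####...........................
160 .................#####............................
165 #####################.............................
170 #####################.............................
175 ######################............................
180 #######################...........................
185 #######################...........................
190 #######################...........................
195 #######################...........................
200 ######################............................
205 ####################..............................
210 ####################..............................
215 ###
[... 789 characters left out ...]
..............####......................
144 ........................####......................
149 ........................####......................
154 ........................####......................
159 ........................####......................
164 ........................#####.....................
169 ........................#####.....................
174 ........................#####.....................
179 .........................###......................
184 ..................................................
189 ..................................................
194 ..................................................
199 ..................................................
```

Emit:
{"method": "play_rows", "body": {
  "moves": [
    [0.8, 0.6, -0.03, 0, 0],
    [0.8, 0.9, -0.03, 0, 0],
    [0.8, 0.87, -0.02, 0, 0],
    [0.8, 0, 0, 0, 0],
    [0.8, 0, 0, 0.4, 0]
  ]
}}

```text
t: 20.13
eef_pos: [474.1, 212.8, 262.1]
eef_rot: [0.792, 0.611, 0.002, 0.001]
wrist_force: [0.7, 0.1, 0.2]
grip_width: 13.2
gripper_force: 20.1
```

Emit:
{"method": "play_rows", "body": {
  "moves": [
    [0.8, 0, 0, 0.6, 0],
    [0.8, 0, 0, 0.6, 0],
    [0.8, 0, 0, 0.6, 0],
    [0.8, 0, 0, 0.6, 0],
    [0.8, 0, 0, 0, 0]
  ]
}}

```text
t: 20.55
eef_pos: [468.0, 209.1, 183.1]
eef_rot: [0.792, 0.61, -0.005, -0.001]
wrist_force: [-0.9, -1.0, -0.8]
grip_width: 13.4
gripper_force: 20.0
```

Emit:
{"method": "play_rows", "body": {
  "moves": [
    [0.8, 0, 0, 0.4, 0],
    [0.8, 0, 0, 0.3, 0],
    [0.8, 0, 0, 0.1, 0],
    [0.8, 0, 0, 0, 0]
  ]
}}

```text
t: 20.88
eef_pos: [471.3, 211.4, 163.5]
eef_rot: [0.792, 0.61, -0.001, -0.0]
wrist_force: [-1.1, -0.0, -0.6]
grip_width: 13.8
gripper_force: 20.0
```

```bash
python3 - <<'E'
from h import *
p,a,o=pose(); print(p.round(1),a,o["t"],o["gripper_force"],np.round(o["wrist_force"],1))
w=cam("wrist"); cv2.imwrite("pics/w12.png",w["image"]); h=cv2.cvtColor(w["image"],cv2.COLOR_BGR2HSV)
print(proj(w,[[468.7,196.8,90]]))
for y in range(80,420,8): print(y,''.join('#' if h[y,x,1]<60 and h[y,x,2]>110 else ('o' if h[y,x,2]<60 else '.') for x in range(160,480,5)))
E
```

```text
[471.3 211.4 163.5] 75.2505195738529 20.8833 20.037657022476196 [-1.1 -0.  -0.6]
[[323.5 249.8]]
80 ................................................................
88 ................................................................
96 ................................................................
104 ................................................................
112 ......................................................#....#####
120 .....................................................#...#######
128 ....................................................#...########
136 ...................................................#....########
144 ...................................................#...#########
152 ...................................................#...#########
160 ....................................................#...########
168 .....................................................#...#######
176 ...........................................................#####
184 ......................................................o.........
192 .............................#.#####
[... 1260 characters left out ...]
oooo......
344 .o...oooooooooooooooooooooooooo.....ooooooooooooooooooooooooo...
352 ..ooooooooooooooooooooooooooo.......oooooooooooooooooooooooooooo
360 ooooooooooooooooooooooooooooo........ooooooooooooooooooooooooooo
368 ooooooooooooooooooooooooooooo........ooooooooooooooooooooooooooo
376 oooooooooooooooooooooooooooo..........oooooooooooooooooooooooooo
384 ooooooo.ooooooooooooooooooo...........oooooooooooooooooooooooooo
392 ooooo.o.oooooooooooooooooooo..........oooooooooooooooooooooooooo
400 oooo.ooooooooooooooooooooooo......o...oooooooooooooooooooooo##oo
408 oooooooooooooooooooooooooooooooooooooooooooooooooooooooooooooooo
416 oooooooooooooooooooooooooooooooooooooooooooooooooooooooooooooooo
```

Wrist mask: the stick (columns 312 to 335, from row 216 down) lies inside the mug's rim ring. I'll lower it to the floor.

Emit:
{"method": "play_rows", "body": {
  "moves": [
    [0.8, 0, 0, 0.12, 0],
    [0.8, 0, 0, 0.1, 0],
    [0.8, 0, 0, 0, 0],
    [0.8, 0, 0, 0, 0]
  ]
}}

```text
t: 21.27
eef_pos: [471.7, 211.8, 157.7]
eef_rot: [0.792, 0.611, 0.0, 0.0]
wrist_force: [-0.5, 0.4, -0.4]
grip_width: 13.7
gripper_force: 20.1
```

Emit:
{"method": "play_rows", "body": {
  "moves": [
    [0.8, 0, 0, 0.1, 0],
    [0.8, 0, 0, 0, 0],
    [0.8, 0, 0, 0, 0]
  ]
}}

```text
t: 21.52
eef_pos: [471.6, 211.8, 154.5]
eef_rot: [0.792, 0.611, -0.0, -0.0]
wrist_force: [0.3, 0.5, -0.5]
grip_width: 13.6
gripper_force: 20.0
```

Emit:
{"method": "play_rows", "body": {
  "moves": [
    [0.8, 0, 0, 0.1, 0],
    [0.8, 0, 0, 0, 0],
    [0.8, 0, 0, 0, 0]
  ]
}}

```text
t: 21.77
eef_pos: [471.6, 211.7, 151.4]
eef_rot: [0.792, 0.611, -0.0, -0.0]
wrist_force: [0.7, 0.8, -0.5]
grip_width: 13.2
gripper_force: 20.0
```

Emit:
{"method": "play_rows", "body": {
  "moves": [
    [0.8, 0, 0, 0.1, 0],
    [0.8, 0, 0, 0, 0],
    [0.8, 0, 0, 0, 0]
  ]
}}

```text
t: 22.02
eef_pos: [473.3, 212.5, 150.6]
eef_rot: [0.792, 0.611, 0.002, 0.0]
wrist_force: [-1.2, 0.1, 5.3]
grip_width: 13.1
gripper_force: 20.9
```

It touched the floor (5 N). Release and rise.

Emit:
{"method": "play_rows", "body": {
  "moves": [
    [0.6, 0, 0, 0, 0],
    [0.4, 0, 0, 0, 0],
    [0.1, 0, 0, 0, 0],
    [-0.2, 0, 0, 0, 0],
    [-0.2, 0, 0, 0, 0]
  ]
}}

```text
t: 22.43
eef_pos: [471.5, 211.6, 148.3]
eef_rot: [0.792, 0.611, -0.0, -0.0]
wrist_force: [-1.1, -0.7, 0.3]
grip_width: 51.2
gripper_force: 0.0
```

Emit:
{"method": "play_rows", "body": {
  "moves": [
    [-0.2, 0, 0, -0.5, 0],
    [-0.2, 0, 0, -0.9, 0],
    [-0.2, 0, 0, -0.9, 0],
    [-0.2, 0, 0, -0.5, 0],
    [-0.2, 0, 0, 0, 0]
  ]
}}

```text
t: 22.85
eef_pos: [474.7, 212.8, 237.0]
eef_rot: [0.792, 0.611, 0.004, 0.001]
wrist_force: [-0.0, -0.1, -0.3]
grip_width: 51.2
gripper_force: 0.0
```

```bash
python3 - <<'E'
from h import *
p,a,o=pose(); print(p.round(1),o["t"],np.round(o["wrist_force"],1),np.round(o["qpos"],2))
w=cam("wrist"); d=cam("side"); s=cam("scene")
sc=lambda im,x,y,k,W,H: cv2.resize(im[y:y+H//k,x:x+W//k],(W,H),interpolation=cv2.INTER_NEAREST)
im=np.vstack([np.hstack([sc(d["image"],200,80,2,400,300),sc(s["image"],400,100,2,400,300)]),np.hstack([cv2.resize(w["image"],(400,300)),sc(s["image"],250,150,2,400,300)])]); cv2.imwrite("pics/s13.png",im)
E
```

```text
[474.7 212.8 237. ] 22.85 [-0.  -0.1 -0.3] [0.34 0.06 1.84 0.   1.24 0.59]
```

View pics/s13.png

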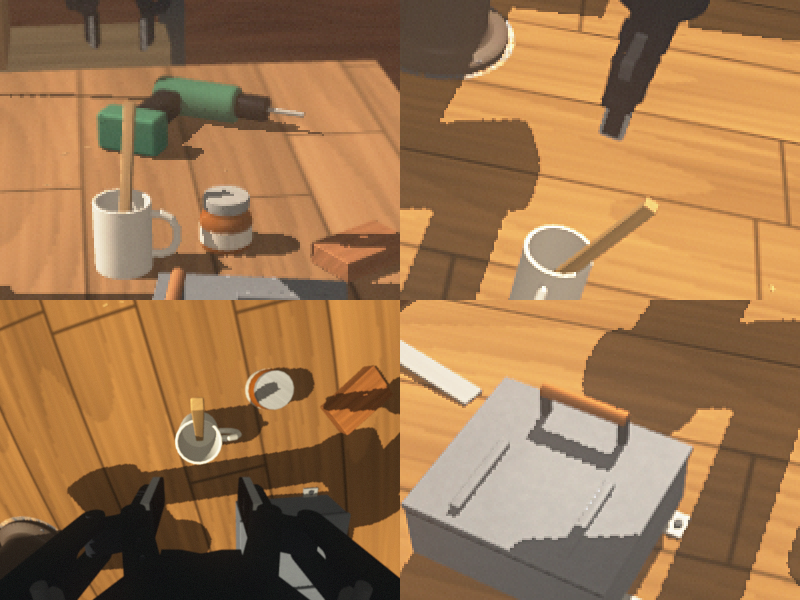

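Picture: the stick stands in the mug, leaning toward +y (top at scene full-frame about (525,201)). The jar and offcut are untouched, the lid is shut, and the handle is at scene (320,195) to (364,209). Next is the handle.

```bash
python3 - <<'E'
from h import *
s=cam("scene"); A,B=ray(s,(320.5,194.5),122),ray(s,(364.5,208.5),122); print(A,B,(A+B)/2,np.linalg.norm(A-B))
plan((507,-70,180),78.7,-0.2)
E
```

```text
[ 504.5 -131.3  122. ] [518.  -34.5 122. ] [511.25 -82.9  122.  ] 97.73684054643878
11
[[-0.2, -0.8, 0.32, 0.15, -0.08], [-0.2, -0.8, 0.32, 0.15, -0.08], [-0.2, -0.8, 0.31, 0.15, -0.08], [-0.2, -0.8, 0.31, 0.15, -0.08], [-0.2, -0.8, 0.31, 0.15, -0.08]]
[[-0.2, -0.81, 0.3, 0.15, -0.08], [-0.2, -0.81, 0.3, 0.15, -0.08], [-0.2, -0.81, 0.29, 0.15, -0.08], [-0.2, -0.81, 0.29, 0.15, -0.08], [-0.2, -0.81, 0.28, 0.15, -0.08]]
[[-0.2, -0.81, 0.28, 0.15, -0.08]]
```

Emit:
{"method": "play_rows", "body": {
  "moves": [
    [-0.2, -0.8, 0.32, 0, -0.08],
    [-0.2, -0.8, 0.32, 0, -0.08],
    [-0.2, -0.8, 0.31, 0.15, -0.08],
    [-0.2, -0.8, 0.31, 0.15, -0.08],
    [-0.2, -0.8, 0.31, 0.15, -0.08]
  ]
}}

```text
t: 23.47
eef_pos: [486.9, 82.8, 217.0]
eef_rot: [0.783, 0.622, -0.001, -0.001]
wrist_force: [0.4, -0.1, 0.0]
grip_width: 51.3
gripper_force: 0.0
```

Emit:
{"method": "play_rows", "body": {
  "moves": [
    [-0.2, -0.81, 0.3, 0.15, -0.08],
    [-0.2, -0.81, 0.3, 0.2, -0.08],
    [-0.2, -0.81, 0.29, 0.25, -0.08],
    [-0.2, -0.81, 0.29, 0.3, -0.08],
    [-0.2, -0.81, 0.28, 0.3, -0.08]
  ]
}}

```text
t: 23.88
eef_pos: [503.3, -45.2, 180.9]
eef_rot: [0.775, 0.633, -0.001, -0.001]
wrist_force: [0.3, 0.2, -0.1]
grip_width: 51.4
gripper_force: 0.0
```

Emit:
{"method": "play_rows", "body": {
  "moves": [
    [-0.2, -0.81, 0.28, 0, -0.08],
    [-0.2, 0, 0, 0, 0],
    [-0.2, 0, 0, 0, 0],
    [-0.2, 0, 0, 0, 0]
  ]
}}

```text
t: 24.22
eef_pos: [507.1, -69.1, 181.9]
eef_rot: [0.773, 0.634, -0.001, -0.001]
wrist_force: [-0.0, -0.7, -0.2]
grip_width: 51.6
gripper_force: 0.0
```

```bash
python3 - <<'E'
from h import *
p,a,o=pose(); print(p.round(1),a,o["t"])
ref=cv2.cvtColor(cv2.imread("pics/w1.png"),cv2.COLOR_BGR2HSV); print("ref",ref[285:300:7,168:174:3].tolist())
w=cam("wrist"); cv2.imwrite("pics/w14.png",w["image"]); h=cv2.cvtColor(w["image"],cv2.COLOR_BGR2HSV)
q=proj(w,[[504.5,-131,122],[518,-34.5,122],[511,-83,122]]); print(q)
x0,y0=q[2].astype(int)
m=(h[...,1]>100)&(h[...,0]<14)
for y in range(y0-90,min(y0+90,480),6): print(y,''.join('#' if m[y,x] else ('o' if h[y,x,2]<60 else '.') for x in range(x0-80,x0+80,3)))
E
```

```text
[507.1 -69.1 181.9] 78.74681002480725 24.2167
ref [[[11, 172, 151], [11, 174, 107]], [[13, 183, 164], [12, 181, 121]], [[13, 194, 180], [11, 177, 141]]]
[[334.5 313.8]
 [327.8 185.6]
 [331.1 253.7]]
163 ......................................................
169 ......................................................
175 ......................................................
181 .......................ooooo.......o..................
187 ......................######...o......................
193 .....................#...###..........................
199 .....................#..#####.........................
205 .....................#...####.........................
211 .....................#.##.###.........................
217 .....................#...###..........................
223 .....................#..#####.........................
229 .....................#...###..........................
235 .....................#...###..........................
241 .....................#...###..........................
247 .....................#.#####..........................
253 ............
[... 168 characters left out ...]
..................#...###........o.................
277 .....................#..####..........................
283 .....................#..####...........o..............
289 .o##.................#..####................ooo.......
295 oooo.................#...###................oooo.....o
301 ooo#.................#.####.................oooo.....o
307 oo#o.................#.#####................ooooo.....
313 #o#o#.................#####.................oooooo....
319 oooo#.......................................ooooooo...
325 oooo........................................oooooooo..
331 oooo........................................oooooooo..
337 #oo..........................................ooooooooo
```

```bash
python3 - <<'E'
from h import *
w=cam("wrist"); print(ray(w,(324.5,250),115),ray(w,(324.5,187),115),ray(w,(325.5,313),115)); p,a,o=pose(); print(p)
g=ray(w,(324.7,250),115); plan((g[0],g[1],100),a,-0.2); plan((g[0],g[1],57),a,-0.2)
E
```

```text
[506.7 -81.5 115. ] [515.7 -35.8 115. ] [ 497.5 -132.7  115. ]
[507.55443538 -68.62084975 182.61603901]
3
[[-0.2, -0.14, 0.02, 0.92, 0.0], [-0.2, -0.14, 0.02, 0.92, 0.0], [-0.2, -0.14, 0.02, 0.92, 0.0]]
5
[[-0.2, -0.09, 0.01, 0.84, 0.0], [-0.2, -0.09, 0.01, 0.84, 0.0], [-0.2, -0.09, 0.01, 0.84, 0.0], [-0.2, -0.09, 0.01, 0.84, 0.0], [-0.2, -0.09, 0.01, 0.84, 0.0]]
```

Emit:
{"method": "play_rows", "body": {
  "moves": [
    [-0.2, -0.14, 0.02, 0.8, 0],
    [-0.2, -0.14, 0.02, 0.8, 0],
    [-0.2, -0.14, 0.02, 0.8, 0],
    [-0.2, 0, 0, 0.8, 0],
    [-0.2, 0, 0, 0.5, 0]
  ]
}}

```text
t: 24.73
eef_pos: [505.7, -80.9, 69.9]
eef_rot: [0.772, 0.635, -0.001, -0.001]
wrist_force: [0.4, 1.3, -0.1]
grip_width: 51.4
gripper_force: 0.0
```

Emit:
{"method": "play_rows", "body": {
  "moves": [
    [-0.2, 0, 0, 0.4, 0],
    [0.2, 0, 0, 0.1, 0],
    [0.4, 0, 0, 0, 0],
    [0.5, 0, 0, 0, 0],
    [0.5, 0, 0, 0, 0]
  ]
}}

```text
t: 25.15
eef_pos: [508.8, -82.4, 58.5]
eef_rot: [0.773, 0.635, 0.001, 0.001]
wrist_force: [-0.7, -0.8, -0.2]
grip_width: 21.4
gripper_force: 0.0
```

Emit:
{"method": "play_rows", "body": {
  "moves": [
    [0.6, 0, 0, 0, 0],
    [0.8, 0, 0, 0, 0],
    [1, 0, 0, 0, 0],
    [1, 0, 0, 0, 0],
    [1, 0, 0, 0, 0]
  ],
  "grip_force": 40
}}

```text
t: 25.57
eef_pos: [506.7, -82.1, 58.2]
eef_rot: [0.773, 0.635, -0.0, -0.001]
wrist_force: [-3.8, 1.7, 5.1]
grip_width: 14.6
gripper_force: 38.9
```

Emit:
{"method": "play_rows", "body": {
  "moves": [
    [1, 0, 0, -0.04, 0],
    [1, 0, 0.01, -0.04, 0],
    [1, 0, 0.01, -0.04, 0],
    [1, 0, 0.01, -0.04, 0],
    [1, 0, 0.01, -0.04, 0]
  ]
}}

```text
t: 25.98
eef_pos: [507.0, -82.2, 60.7]
eef_rot: [0.773, 0.635, -0.001, -0.001]
wrist_force: [4.1, 0.4, -22.1]
grip_width: 14.6
gripper_force: 39.3
```

Emit:
{"method": "play_rows", "body": {
  "moves": [
    [1, 0, 0.01, -0.04, 0],
    [1, 0, 0.01, -0.04, 0],
    [1, 0, 0.01, -0.04, 0],
    [1, 0, 0, 0, 0]
  ]
}}

```text
t: 26.32
eef_pos: [509.2, -82.6, 68.3]
eef_rot: [0.773, 0.635, -0.0, -0.001]
wrist_force: [-3.9, 1.8, -0.3]
grip_width: 14.3
gripper_force: 41.0
```

Emit:
{"method": "play_rows", "body": {
  "moves": [
    [1, 0, 0.04, -0.12, 0],
    [1, 0, 0.04, -0.12, 0],
    [1, 0, 0.04, -0.12, 0],
    [1, 0, 0.04, -0.12, 0],
    [1, 0, 0, 0, 0]
  ]
}}

```text
t: 26.73
eef_pos: [513.8, -83.5, 82.4]
eef_rot: [0.773, 0.635, -0.0, -0.001]
wrist_force: [-5.7, 3.3, -1.0]
grip_width: 14.6
gripper_force: 40.5
```

```bash
python3 - <<'E'
from h import *
p,a,o=pose(); print(p.round(1),o["t"],np.round(o["wrist_force"],1),o["grip_width"])
H=np.array([677.5,-116.]) ; ex=np.array([.981,-.195]); ey=np.array([.195,.981])
C=np.array([506.7,-81.5])+ex*175; print("hinge",C)
hs=[]
for n in ("side","scene"):
    c=cam(n); cv2.imwrite(f"pics/{n}15.png",c["image"]); b=cv2.imread(f"pics/{n}0.png")
    for th in (0,.05,.1,.15,.2):
        # front edge of lid top: 200 in front of hinge, 8 above it ; right & left ends
        r=200*np.cos(th)-(8)*-np.sin(th)*-1; z=72+200*np.sin(th)+8*np.cos(th)
        P=[[*(C-ex*(200*np.cos(th)-8*np.sin(th))+ey*s),z] for s in (-108,-60,0,60,108)]
        print(n,th,proj(c,P).tolist())
E
```

```text
[513.8 -83.5  82.4] 26.7333 [-5.7  3.3 -1. ] 14.618606356126227
hinge [ 678.375 -115.625]
side 0 [[267.3, 271.3], [270.7, 257.4], [274.6, 241.3], [278.1, 226.5], [280.8, 215.6]]
side 0.05 [[267.5, 266.9], [270.9, 253.1], [274.8, 237.1], [278.3, 222.5], [281.0, 211.6]]
side 0.1 [[267.9, 262.5], [271.3, 248.7], [275.2, 232.9], [278.8, 218.4], [281.4, 207.6]]
side 0.15 [[268.6, 258.1], [272.0, 244.4], [275.9, 228.7], [279.5, 214.3], [282.1, 203.7]]
side 0.2 [[269.6, 253.7], [273.0, 240.1], [276.8, 224.5], [280.4, 210.3], [283.0, 199.7]]
scene 0 [[304.7, 190.4], [323.9, 197.5], [348.6, 206.7], [374.2, 216.2], [395.4, 224.1]]
scene 0.05 [[304.4, 187.3], [323.6, 194.4], [348.5, 203.6], [374.4, 213.1], [395.7, 221.0]]
scene 0.1 [[303.9, 184.3], [323.3, 191.4], [348.4, 200.6], [374.4, 210.1], [395.9, 218.0]]
scene 0.15 [[303.3, 181.4], [322.8, 188.5], [348.1, 197.7], [374.4, 207.3], [396.1, 215.2]]
scene 0.2 [[302.5, 178.6], [322.2, 185.7], [347.7, 195.0], [374.2, 204.6], [396.1, 212.5]]
```

```bash
python3 - <<'E'
import cv2,numpy as np
for n,cols in (("scene",(310,324,380,390)),("side",(276,282))):
    a=[cv2.cvtColor(cv2.imread(f"pics/{n}{k}.png"),cv2.COLOR_BGR2HSV) for k in (0,15)]
    for x in cols:
        for h in a:
            g=h[170:300,x,1]<60; r=np.where(g)[0]+170; runs=np.split(r,np.where(np.diff(r)>1)[0]+1); print(n,x,[(int(q[0]),int(q[-1])) for q in runs if len(q)>3])
E
```

```text
scene 310 [(191, 239), (251, 299)]
scene 310 [(184, 299)]
scene 324 [(206, 246), (258, 299)]
scene 324 [(183, 190), (195, 299)]
scene 380 [(217, 266)]
scene 380 [(209, 266)]
scene 390 [(221, 249), (257, 267)]
scene 390 [(213, 248), (256, 267)]
side 276 [(205, 208), (231, 299)]
side 276 [(170, 188), (199, 208), (222, 299)]
side 282 [(216, 228), (245, 299)]
side 282 [(170, 299)]
```

The lid's front edge rose 7 to 8 px in the scene view, so it is at about 0.13 rad, which agrees with the 24 mm TCP rise. I'll nudge it up, settle, check the stick and hand in.

Emit:
{"method": "play_rows", "body": {
  "moves": [
    [1, 0, 0.03, -0.1, 0],
    [1, 0, 0, 0, 0],
    [1, 0, 0, 0, 0],
    [1, 0, 0, 0, 0],
    [1, 0, 0, 0, 0]
  ]
}}

```text
t: 27.25
eef_pos: [514.6, -83.7, 84.7]
eef_rot: [0.773, 0.635, -0.0, -0.001]
wrist_force: [-5.6, 2.8, -2.0]
grip_width: 14.6
gripper_force: 40.4
```

```bash
python3 - <<'E'
from h import *
p,a,o=pose(); print(p.round(1),o["t"],np.round(o["wrist_force"],1),o["grip_width"],o["gripper_force"])
c=cam("scene")["image"]; s13=cv2.imread("pics/s13.png")[0:300:2,400:800:2]
print("diff mug region",np.abs(c[190:250,455:540].astype(int)-s13[90:150,55:140]).mean())
h=cv2.cvtColor(c,cv2.COLOR_BGR2HSV)
for x in (310,380,390): print(x,int(np.where(h[170:300,x,1]<60)[0][0]+170))
E
```

```text
[514.6 -83.7  84.7] 27.25 [-5.6  2.8 -2. ] 14.632042950431805 40.37727355957031
diff mug region 5.182222222222222
310 183
380 208
390 212
```

```bash
python3 - <<'E'
from h import *
c=cam("scene")["image"]; s13=cv2.imread("pics/s13.png")[0:300:2,400:800:2]
d=np.abs(c[100:250,400:600].astype(int)-s13).sum(2)>60
print("stick/mug changed frac",d[95:150,65:130].mean(), [tuple(int(v) for v in c[y,x]) for x,y in((523,203),(505,217),(490,229))],[tuple(int(v) for v in s13[y-100,x-400]) for x,y in((523,203),(505,217),(490,229))])
if d[95:150,65:130].mean()<0.1: print(workorder.job_done())
E
```

```text
stick/mug changed frac 0.008951048951048951 [(97, 163, 220), (71, 112, 145), (71, 107, 141)] [(99, 160, 218), (68, 108, 141), (70, 105, 139)]
the job is handed in; nothing more can be done
None
```

I handed the job in at about 27 s: the stick is standing in the mug, let go, and the gripper is holding the lid ajar at about 0.14 rad (roughly a 28 mm gap); hand-in returned no verdict, and the stick slipped back onto the lid twice before the grip held.

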